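Clear the clamping fixture and clamp the insulator in it

ROBOT

A 6-joint arm with a two-finger parallel gripper is mounted at the origin on the work surface. World frame = base frame: x ahead of the robot, y to its left, z up, the work surface at z = 0. Lengths are in m, angles in rad, forces in N, time in s.
With the tool pointing down it reaches from about 0.35 to 0.775 m from the base axis. Payload 5.5 kg.
Tool frame: the origin (TCP) lies midway between the tips of the shut fingers; the grasp point (between the pads) lies 19 mm behind it; z points along the fingers, x is the direction in which the jaws open and shut, and the axes are right-handed (so a half turn about z gives the same grasp; the last joint's range is limited). The gripper opens to 85 mm and grips with 20 to 120 N. Pads are 22 mm wide; open, the fingers measure 114 mm over their backs; the gripper's body (76 mm by 85 mm) begins 54 mm behind the grasp point. The pads swing forward as they close: fully open they stand 13 mm farther back than shut.
Start: joints at [1.114, 0.313, 0.046, 1.304, 0, 1.431], TCP at [0.179, 0.546, 0.231] pointing down, gripper open.
Joint ranges: [-2.76, 2.76], [-0.86, 1.69], [-1.03, 1.26], [-2.2, 2.34], [-1.47, 1.5], [-3.14, 3.14]. Speed limits (rad/s): [2.57, 2.57, 3.14, 3.14, 3.14, 3.14].

INTERFACE

Orientations are given as a unit quaternion [w, x, y, z].
In Python, from workcell import env gives the robot as it stands. The module is installed in compiled form; this text tells all that it offers.
- The arm moves only by the tool apply_moves, never from a script. Its argument "moves" is a list of rows, each a list of 3 entries, a list of its own where there are three numbers: the shift along the tool's x, y, z in cm, then the turn about the tool's z in degrees, then the opening, from 0 (shut) to 1 (fully open). In form: [[[x, y, z], yaw, gripper], ...]. A call has exactly 10 rows; each row is the pose to reach, as a shift and turn from the pose commanded when the call began, along the tool's axes at that moment; what a row does not reach only later rows make up. A row lasts 1/8 s, in which the tool goes at most 62.5 mm and 10.7 degrees, less where a joint would pass 70% of its speed; a pose out of reach is approached as far as the arm can. A call with a gripper value outside its range is refused whole. The fingers move at their own pace and stop on an object; "squeeze" is the grip in N (left out, the last holds). Time passes only in rows, so rows that repeat a pose let the fingers close, or fill a call up. It gives the time, the measured TCP pose, the force and the opening at its end, in the units of the state.
- env.get_state(): the state, without advancing time (a new reading comes with each control period).
- env.read_camera(name): name is "scene" or "side" or "wrist"; returns a dict with "pixels" (384x512x3 uint8, red, green, blue), "fov_y" (degrees; the focal length in pixels is half the picture's height over the tangent of half this angle, whatever the lens; pixels are square), "cx", "cy" (the principal point, pixels), "world_from_camera" (4x4, takes a point from camera to world coordinates); the wrist camera has in their place "hand_eye" (4x4, takes a point from camera to tool coordinates, whose origin is the TCP and whose axes are the tool frame's). Camera axes: x right, y down, z forward; pixel columns grow to the right and rows downward; lengths in m; the calibration is good to about 2 mm. A picture is of the moment at which its call begins: read the wrist's pose just before it. There is no depth.
- env.hand_in(): hands the job in, once; it reports no verdict.
The state is a dict: "clock": time; "joint_pos": joint angles; "qvel": joint speeds; "tau": joint torques, N m; "tcp_pos": TCP position; "orientation": TCP orientation; "wrist_force": force on the tool from outside, world axes, zero at the start; "ft_torque": the same for the moment, N m; "finger_gap": finger opening in m.
Only numpy, scipy, OpenCV 4.12 (cv2) and the standard library are available. Lean on these libraries where they do the work, as an engineer would, in place of code of your own. Each camera call takes 0.05 s, during which the arm holds its last target.

TASK

Put all the loose wood and cardboard offcuts that lie on and in front of the clamping fixture into the open grey bin. Only then turn the black knob counter-clockwise to free the carriage, push the carriage along the bed until the finned insulator is held snug between it and the headstock, and turn the knob clockwise again to clamp the carriage fully tight. Last, swing the steel bar above the insulator by its upright black pin until its end rests in the catch, without knocking the other things on the bench about.

Things in the scene. Friction and masses are not known exactly. Their poses are not given: they have to be found in the camera images.
- fixture: fixed clamping fixture: flat aluminium bed 130 (x) by 460 mm (y), top 16 mm above the table; origin under its centre, y along the bed. From -y to +y: carriage, free bed, V cradle with insulator, grey headstock (80 x 40 mm, 86 mm high, face at y = 185 mm). At y = 115 mm the latch post (x = -53 mm, 107 mm high) and the catch post (x = 53 mm, 132 mm high)
- carriage (a joint): slide of the grey carriage block (80 mm in x, 60 in y, top 86 mm above the table) along the fixture's +y, m: starts at 0 to 0.03; 0.185 when the insulator is held between its rubber nose and the headstock. Needs 2 N when free, up to 8 N while it shoves the insulator; clamped, it holds over 40 N
- carriage_back (a point): centre of the carriage's flat back (-y) face, 76 mm above the table, 10 mm below its top edge: push here along the fixture's +y. The knob (top 121 mm above the table, swept radius 33 mm) stands on the carriage 30 mm ahead of this face, so push with the fingertips only, about 70 mm above the table
- knob (a joint): clamp knob on top of the carriage, rad: 0 = fully tight (hard stop), grows counter-clockwise seen from above to 1.3 = free (hard stop). Past 1.0 it counts as free, below 0.2 as tight; starts at 0 to 0.1. Stays where left; takes about 0.3 N m, most when tightening
- knob_grip (a point): on the knob's axis at the height to grip (113 mm above the table); point x runs along the knob's black wing, which is 66 mm long, 16 mm thick (y) and 26 mm high, from 95 to 121 mm above the table. At knob 0 the wing lies along the fixture's x
- insulator: loose brown finned insulator, 140 mm long along its y axis, fins 80 mm across, bare aluminium ends 48 mm across; origin at its centre, on its axis, 62 mm above the table. Lies in the V cradle, 3 to 9 mm short of the headstock, and slides to it when pushed
- latch (a joint): steel hold-down bar that swings level about an upright post on the fixture's near (-x) side, rad: 0 = closed, bar along the fixture's +x across the insulator with its end in the catch (hard stop); grows counter-clockwise from above; starts at 1.1 to 1.65, bar pointing along +y. Stays where left; about 0.06 N m
- latch_hinge (a point): on the latch's vertical hinge axis, at the underside of the bar, 107 mm above the table
- latch_pin (a point): on the axis of the upright black pin of the bar (round, 16 mm thick, 46 mm high, from 114 to 160 mm above the table), 83 mm from the hinge axis; this point is 137 mm above the table. Pinch it from above or push it
- catch (a point): the catch's mouth, 112 mm above the table, 106 mm from the hinge axis; the bar's end comes in from the +y side
- bin: open grey plastic bin, fixed, 200 (x) x 160 (y) x 90 mm high, walls 5 mm; origin under its centre. Stands to the right or the left of the fixture's front
- offcut_a: loose offcut, solid wood block, 72 x 32 x 28 mm (long axis is its x, width y, height z); origin under its centre, lies on the bed if present. May be absent
- offcut_b: loose offcut, cardboard channel (U section open upward, 6 mm walls), 75 x 34 x 28 mm (long axis is its x, width y, height z); origin under its centre, lies on the bed if present. May be absent
- offcut_c: loose offcut, stepped wood piece (full height over 41 mm at its -x end, 15 mm high over the rest), 74 x 34 x 30 mm (long axis is its x, width y, height z); origin under its centre. May be absent
- offcut_d: loose offcut, cardboard channel (U section open upward, 6 mm walls), 70 x 36 x 28 mm (long axis is its x, width y, height z); origin under its centre. May be absent
- offcut_e: loose offcut, solid wood block, 66 x 36 x 30 mm (long axis is its x, width y, height z); origin under its centre. May be absent
- carton: closed cardboard carton, fixed, 200 x 155 x 85 mm high, on the side where the bin is not; origin under its centre; leave alone
- tape_roll: loose roll of brown tape, ring 90 mm across, 25 mm high, among the offcuts in front of the fixture; leave alone
- screw_jar: loose glass jar with a steel lid, 60 mm across, 85 mm high, standing beyond the left end of the fixture; leave alone
Mind the look-alikes: they are no part of the job. What is shaped like the offcut_e but purple is not meant.

How it is judged:
On the way, in this order (a step that is already met when the one before it is completed fails the run):
1. all the offcuts are in the bin (x of offcut_a in the frame of bin between -0.1 and 0.1 m and y of offcut_a in the frame of bin between -0.08 and 0.08 m and z of offcut_a in the frame of bin between -0.005 and 0.085 m and x of offcut_b in the frame of bin between -0.1 and 0.1 m and y of offcut_b in the frame of bin between -0.08 and 0.08 m and z of offcut_b in the frame of bin between -0.005 and 0.085 m and x of offcut_c in the frame of bin between -0.1 and 0.1 m and y of offcut_c in the frame of bin between -0.08 and 0.08 m and z of offcut_c in the frame of bin between -0.005 and 0.085 m and x of offcut_d in the frame of bin between -0.1 and 0.1 m and y of offcut_d in the frame of bin between -0.08 and 0.08 m and z of offcut_d in the frame of bin between -0.005 and 0.085 m and x of offcut_e in the frame of bin between -0.1 and 0.1 m and y of offcut_e in the frame of bin between -0.08 and 0.08 m and z of offcut_e in the frame of bin between -0.005 and 0.085 m), for 0.2 s.
2. the knob is turned counter-clockwise past 1.0 rad, the carriage not yet moved by 15 mm (value of joint knob above 1 rad and distance of carriage_back from where it was at the start of the episode below 0.015 m), for 0.1 s.
3. the carriage holds the insulator against the headstock (value of joint carriage above 0.181 m and x of insulator in the frame of fixture between -0.012 and 0.012 m and y of insulator in the frame of fixture between 0.105 and 0.125 m and z of insulator in the frame of fixture between 0.052 and 0.072 m), for 0.2 s.
4. the knob is turned clockwise to clamp the carriage there (value of joint carriage above 0.181 m and value of joint knob below 0.2 rad), for 0.2 s.
5. the bar is swung closed into its catch (all of step 4 and value of joint latch below 0.07 rad), for 0.2 s.
At the end, for the whole second after the job is handed in: Every offcut lies in the bin (origin within its walls and below the rim); the carriage is at 0.181 m or more, that is with at most 4 mm of play left about the insulator; the knob is tight (below 0.2 rad); the bar is closed (below 0.07 rad); the insulator lies in its cradle (within 12 mm) (all of step 1 and all of step 5 and x of insulator in the frame of fixture between -0.012 and 0.012 m and y of insulator in the frame of fixture between 0.105 and 0.125 m and z of insulator in the frame of fixture between 0.052 and 0.072 m); the robot touches nothing.
It fails at once if the tape roll or the jar is moved by more than 50 mm (distance of any of tape_roll, screw_jar from where it was at the start of the episode above 0.05 m).
It fails at once if the jar is knocked over (angle between screw_jar's own z axis and vertical above 0.6 rad).
It fails at once if the insulator is lifted out of its cradle (z of insulator in the frame of fixture above 0.1 m).
Of offcut_a, offcut_b, offcut_c, offcut_d, offcut_e only 3 to 5 are there at a start; the rules pass over those that are not, and their reading is None.
At some moment in a run one of offcut_c, offcut_d, offcut_e may be knocked a few centimetres aside while the robot is not near it.
Once in a run the grip may slacken for a moment while it holds something.
It also fails if it takes over 210 s, if anything falls off the work surface, if the arm or the gripper's body presses on something with over 40 N, if the wrist force passes 120 N, or if a joint passes its speed limit or range.

## Working session

There is one attempt and no reset: what is moved stays moved. The work goes in short steps, Python scripts to look and compute and a tool call to move; the robot and the scene stay as the last step left them, time stands still between calls to the robot, and variables do not carry over. Pictures are saved under pics/ and viewed, and the job is handed in when it is done.

Besides the shell and the picture viewer there is one more tool, called after "Emit:" as name([rows], argument=value, ...), one row to a line, values as JSON. apply_moves: Moves the arm, as the interface text tells. Its arguments: {"type":"object","properties":{"moves":{"type":"array","items":{"type":"array"}},"squeeze":{"type":"number"}},"required":["moves"]}

```bash
ls; mkdir -p pics; cat > h.py <<'E'
import numpy as np, cv2
from workcell import env
from scipy.spatial.transform import Rotation as R
def snap(n,f):
    s=env.get_state(); d=env.read_camera(n); cv2.imwrite('pics/'+f,cv2.cvtColor(d['pixels'],cv2.COLOR_RGB2BGR)); 
    d['T']=d['world_from_camera'] if 'world_from_camera' in d else toolT(s)@d['hand_eye']
    d['T']=np.array(d['T']); np.savez('pics/'+f+'.npz',T=d['T'],f=192/np.tan(np.radians(d['fov_y'])/2),c=[d['cx'],d['cy']],img=d['pixels'])
    return d
def toolT(s):
    q=s['orientation'];T=np.eye(4);T[:3,:3]=R.from_quat([q[1],q[2],q[3],q[0]]).as_matrix();T[:3,3]=s['tcp_pos'];return T
def ray(f,u,v,z):
    k=np.load('pics/'+f+'.npz');T=k['T'];d=T[:3,:3]@np.array([(u-k['c'][0])/k['f'],(v-k['c'][1])/k['f'],1]);o=T[:3,3]
    return o+d*(z-o[2])/d[2]
def proj(f,p):
    k=np.load('pics/'+f+'.npz');q=np.linalg.inv(k['T'])@np.append(p,1);return k['f']*q[0]/q[2]+k['c'][0],k['f']*q[1]/q[2]+k['c'][1]
E
python3 - <<'E'
from h import *
s=env.get_state();print(s)
for n in ['scene','side','wrist']:
    d=snap(n,n+'0.png');print(n,d['fov_y'],d['cx'],d['cy'],d['T'][:3,3].round(3),d['T'][:3,2].round(3))
E
```

```text
pics
{'clock': 0.0, 'joint_pos': array([1.11440911e+00, 3.14012745e-01, 4.49715341e-02, 1.30362022e+00,
       6.83704221e-06, 1.43119913e+00]), 'qvel': array([-0.00201653,  0.0013882 , -0.00196887, -0.00114968,  0.00190673,
        0.00032352]), 'tau': array([ 9.51954353e-04, -4.80629289e+01,  2.98531240e+01,  1.93438400e-02,
        1.44398487e-04, -8.11577365e-06]), 'tcp_pos': array([0.17889558, 0.54591199, 0.23039882]), 'orientation': array([ 4.33726957e-04,  8.09789104e-01,  5.86720323e-01, -8.25558357e-04]), 'wrist_force': array([-0.06094215, -0.50736606,  0.21166763]), 'ft_torque': array([ 0.03816833, -0.04060464,  0.00288936]), 'finger_gap': 0.08512733400962215}
scene 57.96557999316487 257.3596824987575 189.8172907285234 [0.832 0.612 0.566] [-0.418 -0.721 -0.553]
side 52.875088808889366 255.6539799844082 190.59528003019173 [ 0.191 -0.892  0.796] [ 0.278  0.764 -0.582]
wrist 63.29729031349353 259.60214514340504 190.10586360694222 [0.103 0.571 0.374] [ 0.293 -0.098 -0.951]
```

View pics/scene0.png

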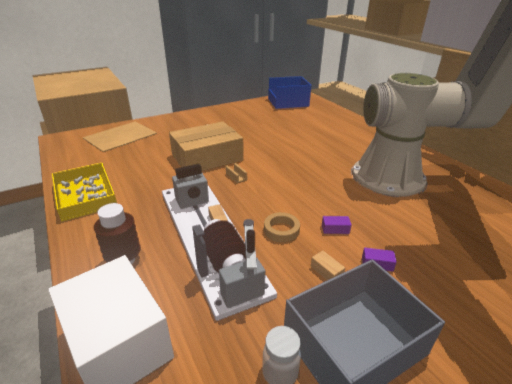

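View pics/side0.png

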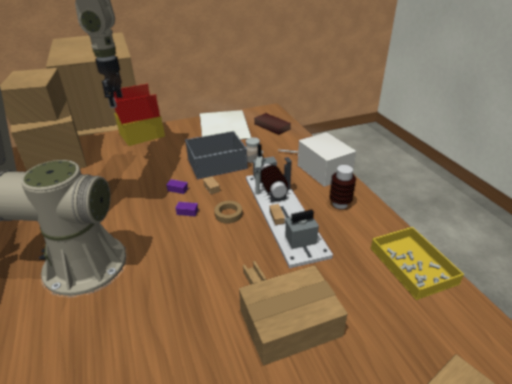

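View pics/wrist0.png

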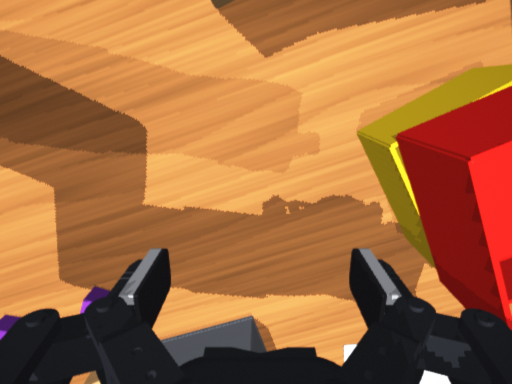

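```bash
python3 - <<'E'
from h import *
a=cv2.imread('pics/scene0.png');b=cv2.imread('pics/side0.png')
c=lambda i,x,y,w,h,s:cv2.resize(i[y:y+h,x:x+w],None,fx=s,fy=s,interpolation=cv2.INTER_CUBIC)
cv2.imwrite('pics/c1.png',c(a,155,145,200,150,4));cv2.imwrite('pics/c2.png',c(b,150,130,200,150,4))
E
```

```text
(no output)
```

View pics/c1.png

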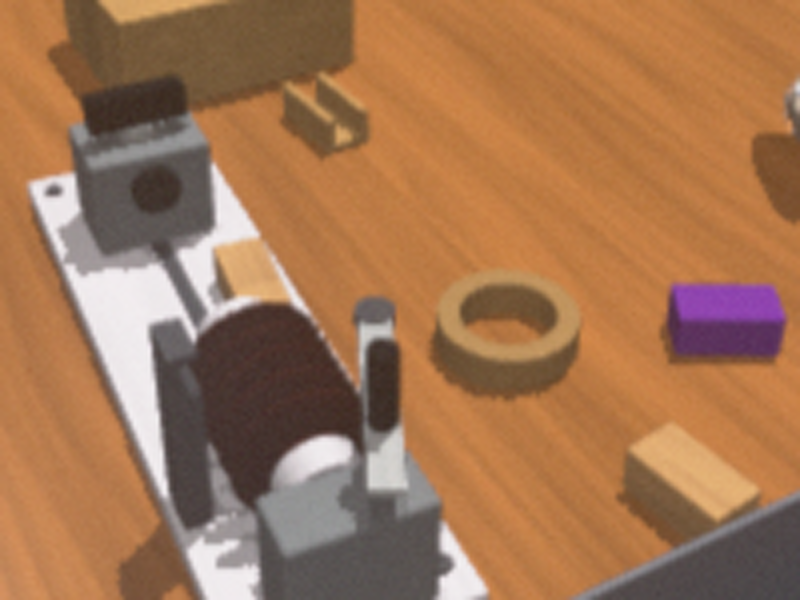

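View pics/c2.png

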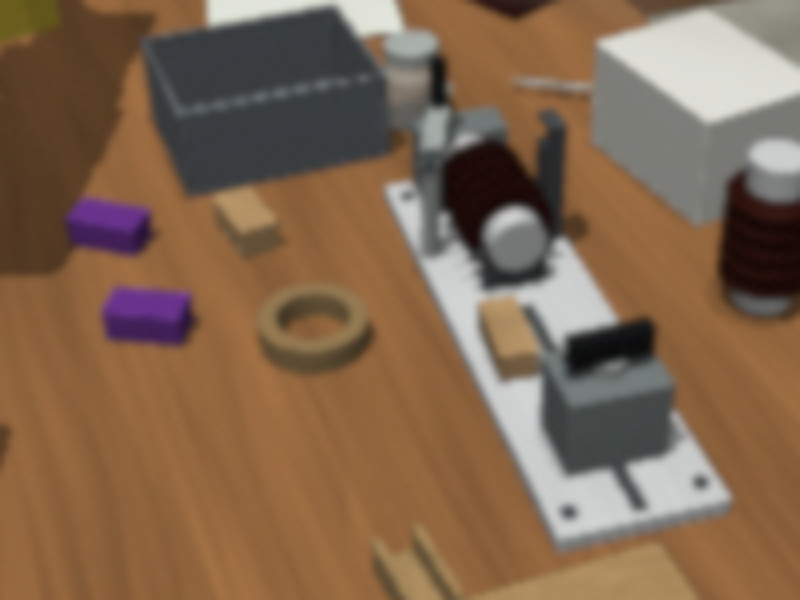

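```bash
python3 - <<'E'
from h import *
def s(x,y): return 150+x/4,130+y/4
def c(x,y): return 155+x/4,145+y/4
for n,p,z in [('bed -x-y',s(555,540),.014),('bed +x-y',s(731,500),.016),('bed -x+y',s(385,187),.016),]:
    print(n,ray('side0.png',*p,z).round(3))
for n,p,z in [('bed +x -y',c(30,183),.016),('bed -x+y',(273,292),.016)]:
    print(n,ray('scene0.png',*p,z).round(3))
print('a top'); 
for p in [(480,303),(515,298),(541,366),(503,378)]: print(ray('side0.png',*s(*p),.044).round(3))
print('e top')
for p in [(214,196),(243,188),(281,236),(248,250)]: print(ray('side0.png',*s(*p),.03).round(3))
print('e scene')
for p in [(626,458),(672,424),(760,492),(708,530)]: print(ray('scene0.png',*c(*p),.03).round(3))
print('d scene')
for p in [(284,84),(318,74),(368,115),(328,132)]: print(ray('scene0.png',*c(*p),.028).round(3))
print('bin')
for p in [(285,303),(373,264),(443,322),(347,384)]: print(ray('scene0.png',*p,.09).round(3))
for p in [(186,149),(234,132),(247,147),(196,158)]: print(ray('side0.png',*p,.09).round(3))
print('tape',ray('scene0.png',*c(508,325),.025),ray('side0.png',*s(315,320),.025))
print('jar',ray('scene0.png',283,340,.085),ray('side0.png',*s(412,45),.085))
print('knob',ray('scene0.png',*c(133,90),.121),ray('side0.png',*s(609,340),.121))
print('pin top',ray('scene0.png',*c(382,342),.16),ray('side0.png',*s(437,58),.16), 'barend?',ray('scene0.png',*c(376,305),.12))
E
```

```text
bed -x-y [ 0.525 -0.227  0.014]
bed +x-y [ 0.655 -0.239  0.016]
bed -x+y [0.562 0.226 0.016]
bed +x -y [ 0.657 -0.229  0.016]
bed -x+y [0.571 0.229 0.016]
a top
[0.563 0.001 0.044]
[ 0.592 -0.003  0.044]
[ 0.576 -0.087  0.044]
[ 0.545 -0.089  0.044]
e top
[0.409 0.25  0.03 ]
[0.436 0.252 0.03 ]
[0.447 0.168 0.03 ]
[0.415 0.159 0.03 ]
e scene
[0.459 0.205 0.03 ]
[0.421 0.196 0.03 ]
[0.412 0.259 0.03 ]
[0.453 0.266 0.03 ]
d scene
[ 0.446 -0.253  0.028]
[ 0.416 -0.254  0.028]
[ 0.411 -0.18   0.028]
[ 0.448 -0.173  0.028]
bin
[0.601 0.31  0.09 ]
[0.406 0.316 0.09 ]
[0.401 0.463 0.09 ]
[0.6   0.462 0.09 ]
[0.381 0.38  0.09 ]
[0.59  0.443 0.09 ]
[0.597 0.309 0.09 ]
[0.401 0.302 0.09 ]
tape [0.45036349 0.07529231 0.025     ] [0.44120432 0.0522153  0.025     ]
jar [0.63857414 0.36253173 0.085     ] [0.63614275 0.35090291 0.085     ]
knob [ 0.60108439 -0.14163314  0.121     ] [ 0.59167371 -0.16164976  0.121     ]
pin top [0.60203265 0.19199978 0.16      ] [0.6007991  0.19010386 0.16      ] barend? [0.56811083 0.12367016 0.12      ]
```

```bash
cat >> h.py <<'E'
def go(x,y,z,ang=None):
    """deltas to TCP target; ang= desired world angle (deg) of tool x (mod 180)"""
    s=env.get_state();T=toolT(s);d=T[:3,:3].T@(np.array([x,y,z])-T[:3,3])*100
    cur=np.degrees(np.arctan2(T[1,0],T[0,0]))
    out=d.round(2)
    yaw=None
    if ang is not None:
        yaw=-((ang-cur+90)%180-90)
    print('t',s['clock'],'tcp',s['tcp_pos'].round(4),'ang',round(cur,1),'tilt',T[:3,2].round(3),'j6',s['joint_pos'].round(2),'F',s['wrist_force'].round(1),'gap',round(s['finger_gap'],4))
    print('MOVE',out,'yaw',yaw)
E
python3 -c "
from h import *
go(.43,.215,.23,8)"
```

```text
t 0.15 tcp [0.179  0.546  0.2306] ang 71.8 tilt [-0.001 -0.001 -1.   ] j6 [ 1.11  0.31  0.05  1.3  -0.    1.43] F [-0.  -0.7  0.3] gap 0.0852
MOVE [-23.63  34.17   0.09] yaw 63.84729413058545
```

Candidates in the scene picture:
- wood block at (328,265): offcut_e
- cardboard channel at (235,173): offcut_d
- wood block on the bed at (217,215): offcut_a
- purple look-alikes at (336,225) and (379,260): not meant
- tape roll at (282,228): leave alone

Next I take a closer look at e from above.

Emit:
apply_moves([
  [[-23.6, 34.2, 0], 64, 1],
  [[-23.6, 34.2, 0], 64, 1],
  [[-23.6, 34.2, 0], 64, 1],
  [[-23.6, 34.2, 0], 64, 1],
  [[-23.6, 34.2, 0], 64, 1],
  [[-23.6, 34.2, 0], 64, 1],
  [[-23.6, 34.2, 0], 64, 1],
  [[-23.6, 34.2, 0], 64, 1],
  [[-23.6, 34.2, 0], 64, 1],
  [[-23.6, 34.2, 0], 64, 1],
])

```text
clock: 1.4
tcp_pos: [0.4298, 0.2164, 0.2312]
orientation: [-0.0, 0.998, 0.069, -0.0]
wrist_force: [0.2, 0.1, -0.9]
finger_gap: 0.0856
```

```bash
python3 -c "
from h import *
snap('wrist','w1.png')
go(.43,.215,.23,8)"
```

```text
t 1.45 tcp [0.4298 0.2165 0.2313] ang 8.0 tilt [-0.  0. -1.] j6 [ 0.3   0.13 -0.19  1.25  0.    1.73] F [-0.4  0.2 -0.8] gap 0.0852
MOVE [-0.01  0.15  0.13] yaw -0.036668416413178306
```

View pics/w1.png

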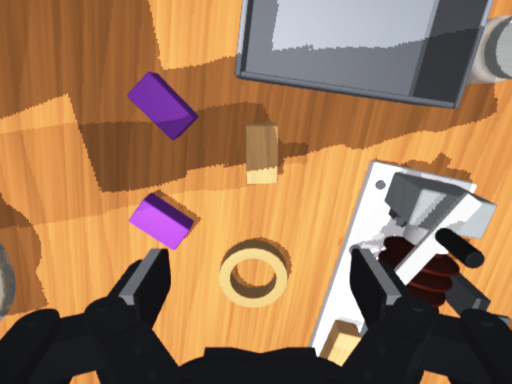

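```bash
python3 - <<'E'
from h import *
f='w1.png'
print('e');P=[ray(f,*p,.03) for p in [(246,125),(278,125),(278,170),(247,170)]];print(np.round(P,3),np.mean(P,0).round(3))
print('tape',ray(f,253,269,.025))
print('bin',[ray(f,*p,.09).round(3) for p in [(237,73),(461,104)]])
print('bed',[ray(f,*p,.016).round(3) for p in [(374,161),(312,350)]])
a=cv2.imread('pics/w1.png');cv2.imwrite('pics/c3.png',cv2.resize(a[90:330,120:440],None,fx=2.4,fy=2.4))
E
```

```text
e
[[0.409 0.256 0.03 ]
 [0.443 0.261 0.03 ]
 [0.451 0.211 0.03 ]
 [0.416 0.206 0.03 ]] [0.43  0.233 0.03 ]
tape [0.44012156 0.07584975 0.025     ]
bin [array([0.397, 0.305, 0.09 ]), array([0.595, 0.307, 0.09 ])]
bed [array([0.562, 0.234, 0.016]), array([ 0.543, -0.051,  0.016])]
```

View pics/c3.png

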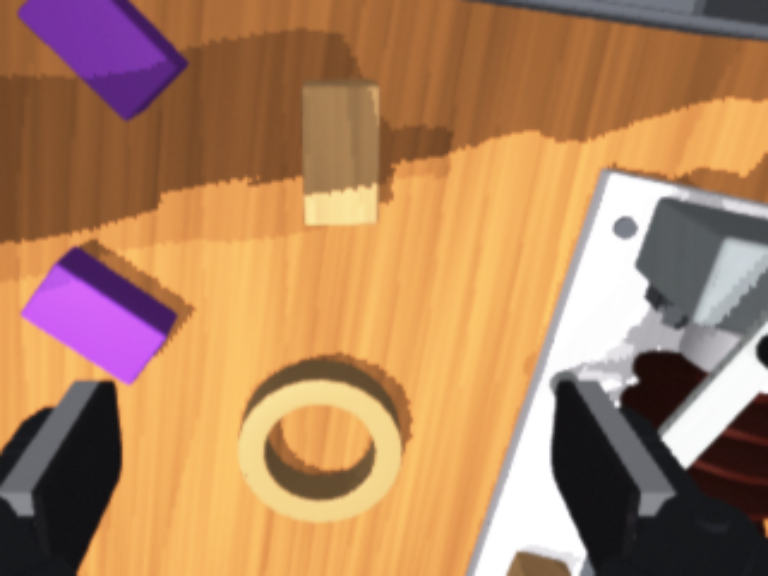

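```bash
python3 - <<'E'
from h import *
f='w1.png'
P=[ray(f,*p,.03) for p in [(246.5,123.5),(277.5,124),(277.5,183),(247,183)]];print(np.round(P,3),np.mean(P,0).round(3))
m=np.mean(P,0); go(m[0],m[1],.008,8)
E
```

```text
[[0.409 0.258 0.03 ]
 [0.442 0.262 0.03 ]
 [0.453 0.196 0.03 ]
 [0.418 0.191 0.03 ]] [0.431 0.226 0.03 ]
t 1.45 tcp [0.4298 0.2165 0.2313] ang 8.0 tilt [-0.  0. -1.] j6 [ 0.3   0.13 -0.19  1.25  0.    1.73] F [-0.4  0.2 -0.8] gap 0.0852
MOVE [ 0.21 -0.96 22.33] yaw -0.036668416413178306
```

Emit:
apply_moves([
  [[0.2, -1, 6], 0, 1],
  [[0.2, -1, 12], 0, 1],
  [[0.2, -1, 17], 0, 1],
  [[0.2, -1, 21], 0, 1],
  [[0.2, -1, 22.6], 0, 1],
  [[0.2, -1, 22.6], 0, 1],
  [[0.2, -1, 22.6], 0, 0.2],
  [[0.2, -1, 22.6], 0, 0.2],
  [[0.2, -1, 22.6], 0, 0.1],
  [[0.2, -1, 22.6], 0, 0],
], squeeze=50)

```text
clock: 2.7
tcp_pos: [0.4322, 0.2262, 0.0064]
orientation: [-0.0, 0.998, 0.068, 0.001]
wrist_force: [-0.7, 0.4, 6.5]
finger_gap: 0.0349
```

```bash
python3 -c "
from h import *
snap('wrist','w2.png')
go(.48,.37,.2,8)"
```

```text
t 2.75 tcp [0.4323 0.2262 0.0065] ang 7.8 tilt [ 0.002  0.001 -1.   ] j6 [ 0.32  0.34 -0.53  0.7   0.    1.75] F [-0.8  0.3  6.5] gap 0.0354
MOVE [  6.74 -13.61 -19.33] yaw -0.1520617307547525
```

View pics/w2.png

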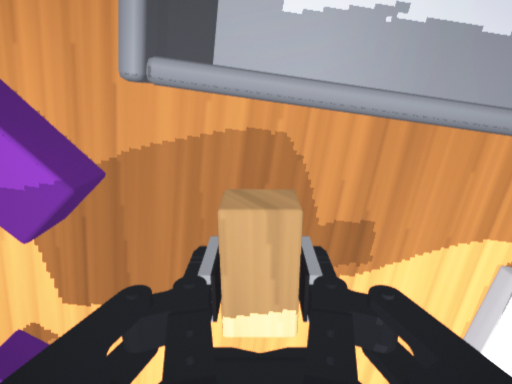

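Emit:
apply_moves([
  [[0, 0, -6], 0, 0],
  [[0, 0, -12], 0, 0],
  [[1, -1, -16], 0, 0],
  [[3, -5, -17], 0, 0],
  [[6.5, -11, -17], 0, 0],
  [[6.5, -15, -17], 0, 0],
  [[6.5, -15, -14], 0, 0],
  [[6.5, -15, -9], 0, 0],
  [[6.5, -15, -6.5], 0, 0],
  [[6.5, -15, -6.5], 0, 0],
])

```text
clock: 4.0
tcp_pos: [0.4732, 0.382, 0.0679]
orientation: [0.001, 0.998, 0.068, -0.002]
wrist_force: [-0.2, 0.3, -0.3]
finger_gap: 0.035
```

```bash
python3 -c "
from h import *
snap('wrist','w3.png')
go(.48,.37,.2,8)"
```

```text
t 4.05 tcp [0.4745 0.3828 0.0698] ang 7.8 tilt [-0.002 -0.001 -1.   ] j6 [ 0.55  0.47 -0.13  0.97  0.    1.98] F [ 1.  -0.1 -0.5] gap 0.0352
MOVE [  0.34   1.35 -13.02] yaw -0.16144150271897217
```

View pics/w3.png

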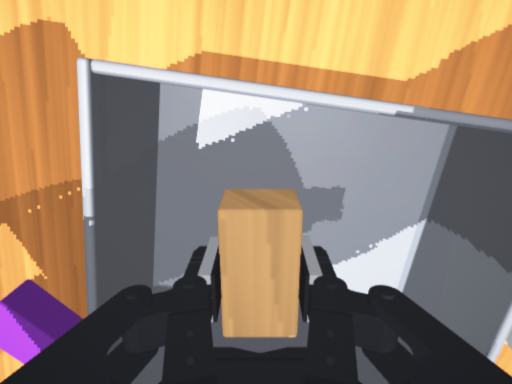

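Emit:
apply_moves([
  [[0, 0, 2], 0, 0],
  [[0, 0, 3.3], 0, 0],
  [[0, 0, 3.3], 0, 0],
  [[0, 0, 3.3], 0, 0.6],
  [[0, 0, 3.3], 0, 0.6],
  [[0, 0, 3], 0, 0.6],
  [[0, 0, -3], 0, 0.6],
  [[0, 0, -9], 0, 0.6],
  [[0, 0, -13], 0, 1],
  [[0, 0, -16], 0, 1],
])

```text
clock: 5.3
tcp_pos: [0.4756, 0.3836, 0.2335]
orientation: [-0.001, 0.998, 0.068, 0.002]
wrist_force: [-0.0, -0.3, -0.8]
finger_gap: 0.0841
```

```bash
python3 -c "
from h import *
snap('wrist','w4.png')
go(.56,-.06,.25,-5)"
```

```text
t 5.35 tcp [0.4768 0.3844 0.2373] ang 7.9 tilt [ 0.007  0.005 -1.   ] j6 [ 0.55  0.38  0.15  1.34 -0.    1.98] F [0.3 1.4 2.1] gap 0.0854
MOVE [ 2.18 45.15 -1.41] yaw 12.8554866904404
```

View pics/w4.png

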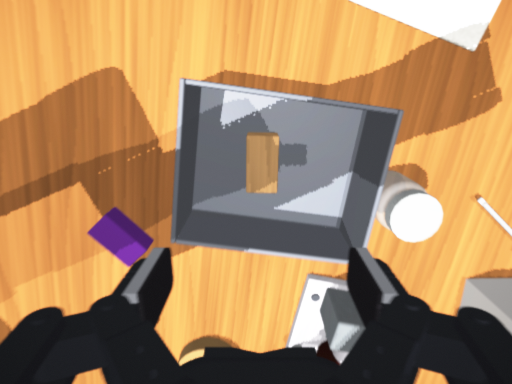

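Emit:
apply_moves([
  [[2, 39, -2], 12, 1],
  [[2, 39, -2], 12, 1],
  [[2, 39, -2], 12, 1],
  [[2, 39, -2], 12, 1],
  [[2, 39, -2], 12, 1],
  [[2, 39, -2], 12, 1],
  [[2, 39, -2], 12, 1],
  [[2, 39, -2], 12, 1],
  [[2, 39, -2], 12, 1],
  [[2, 39, -2], 12, 1],
])

```text
clock: 6.6
tcp_pos: [0.5479, 0.0014, 0.2503]
orientation: [-0.0, 0.999, -0.035, -0.0]
wrist_force: [-0.4, 0.4, 0.3]
finger_gap: 0.0853
```

```bash
python3 -c "
from h import *
snap('wrist','w5.png')
go(.56,-.06,.25,-5)"
```

```text
t 6.65 tcp [0.548  0.0012 0.2503] ang -4.0 tilt [-0.  0. -1.] j6 [-0.14  0.26  0.01  1.33  0.    1.5 ] F [-0.   0.7  1.1] gap 0.0854
MOVE [1.63 6.03 0.03] yaw 0.9890949956681112
```

View pics/w5.png

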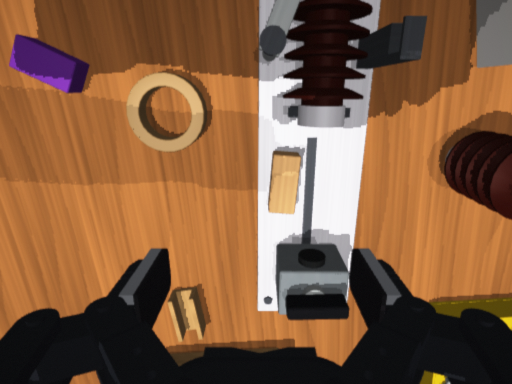

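```bash
python3 - <<'E'
from h import *
f='w5.png'
a=cv2.imread('pics/w5.png');cv2.imwrite('pics/c5.png',cv2.resize(a[80:350,120:400],None,fx=2.2,fy=2.2))
print('bed',[ray(f,*p,.016).round(3) for p in [(258.5,309),(260,20),(353,300),(377,60)]])
print('knob',[ray(f,*p,.121).round(3) for p in [(286,295),(348,295),(347,318),(288,319)]])
print('a',[ray(f,*p,.044).round(3) for p in [(275,151),(299,153),(296,212),(269,212)]])
E
```

```text
bed [array([ 0.53 , -0.223,  0.016]), array([0.558, 0.151, 0.016]), array([ 0.667, -0.217,  0.016]), array([0.686, 0.102, 0.016])]
knob [array([ 0.566, -0.123,  0.121]), array([ 0.63 , -0.128,  0.121]), array([ 0.629, -0.156,  0.121]), array([ 0.567, -0.153,  0.121])]
a [array([0.565, 0.013, 0.044]), array([0.592, 0.008, 0.044]), array([ 0.587, -0.063,  0.044]), array([ 0.554, -0.061,  0.044])]
```

View pics/c5.png

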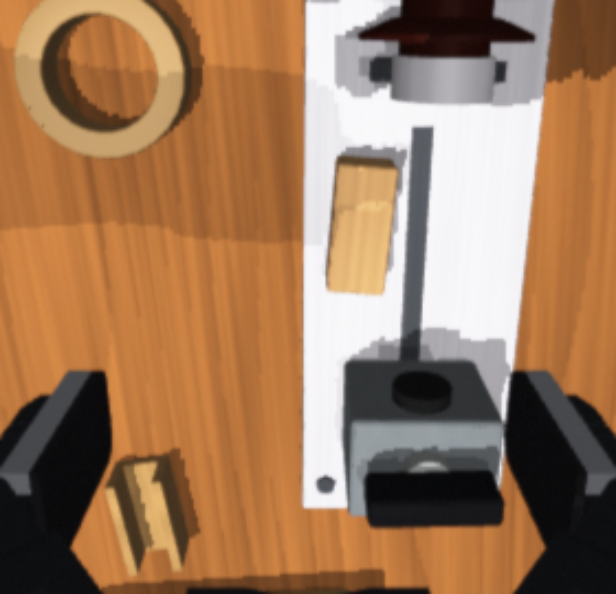

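```bash
python3 - <<'E'
from h import *
f='w5.png'
c=lambda x,y:(120+x/2.2,80+y/2.2)
P=np.array([ray(f,*c(*p),.044) for p in [(337,165),(397,170),(383,295),(327,290)]]);print(P.round(3),P.mean(0).round(3))
d=P[0]+P[1]-P[2]-P[3];an=np.degrees(np.arctan2(d[1],d[0]))-90;print(an)
P[:]=P;m=P.mean(0);go(m[0],m[1],.022,an)
P=np.array([ray(f,*c(*p),.121) for p in [(367,525),(503,525)]]);print('knob S edge',P.round(3))
E
```

```text
[[ 0.563  0.008  0.044]
 [ 0.594  0.003  0.044]
 [ 0.584 -0.066  0.044]
 [ 0.554 -0.061  0.044]] [ 0.574 -0.029  0.044]
-7.878181711369152
t 6.65 tcp [0.548  0.0012 0.2503] ang -4.0 tilt [-0.  0. -1.] j6 [-0.14  0.26  0.01  1.33  0.    1.5 ] F [-0.   0.7  1.1] gap 0.0854
MOVE [ 2.79  2.83 22.83] yaw 3.867276707037263
knob S edge [[ 0.565 -0.153  0.121]
 [ 0.631 -0.157  0.121]]
```

Emit:
apply_moves([
  [[1, 1, 5], 2, 1],
  [[2.8, 3.4, 10], 4, 1],
  [[2.8, 3.4, 16], 4, 1],
  [[2.8, 3.4, 20], 4, 1],
  [[2.8, 3.4, 22.8], 4, 1],
  [[2.8, 3.4, 22.8], 4, 1],
  [[2.8, 3.4, 22.8], 4, 0.2],
  [[2.8, 3.4, 22.8], 4, 0.1],
  [[2.8, 3.4, 22.8], 4, 0],
  [[2.8, 3.4, 22.8], 4, 0],
])

```text
clock: 7.9
tcp_pos: [0.5749, -0.0365, 0.0238]
orientation: [0.0, 0.997, -0.071, 0.002]
wrist_force: [-0.3, 0.2, 6.2]
finger_gap: 0.0309
```

```bash
python3 -c "
from h import *
snap('wrist','w6.png')
go(.53,.38,.25,-5)"
```

```text
t 7.95 tcp [ 0.5749 -0.0365  0.0238] ang -8.2 tilt [ 0.003 -0.    -1.   ] j6 [-0.2   0.46 -0.28  0.83  0.    1.51] F [ 0.4 -0.6  5.8] gap 0.0309
MOVE [-10.29 -40.59 -22.65] yaw -3.153093071890453
```

View pics/w6.png

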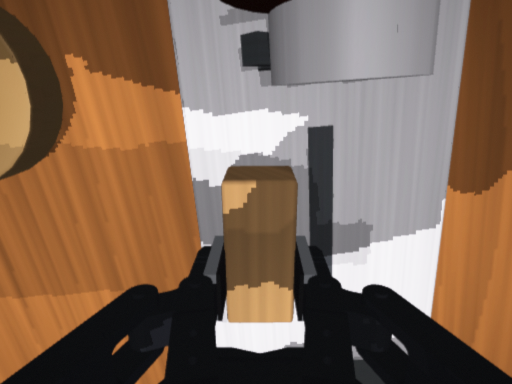

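Emit:
apply_moves([
  [[0, 0, -5], 0, 0],
  [[0, 0, -11], 0, 0],
  [[0, 0, -17], 0, 0],
  [[-1, -4, -22], 0, 0],
  [[-3, -10, -22], 0, 0],
  [[-5, -16, -22], 0, 0],
  [[-7, -22, -22], 0, 0],
  [[-8, -28, -22], 0, 0],
  [[-9, -34, -22], 0, 0],
  [[-9.4, -40.6, -22], 0, 0],
])

```text
clock: 9.2
tcp_pos: [0.5373, 0.377, 0.2429]
orientation: [-0.0, 0.997, -0.071, 0.0]
wrist_force: [1.7, -0.3, 0.4]
finger_gap: 0.0311
```

```bash
python3 -c "
from h import *
snap('wrist','w7.png')
go(.54,.385,.05,3)"
```

```text
t 9.25 tcp [0.5369 0.3843 0.241 ] ang -7.8 tilt [-0.     0.005 -1.   ] j6 [0.5  0.48 0.32 1.41 0.   2.21] F [2.8 4.7 0.6] gap 0.0309
MOVE [ 0.32 -0.03 19.1 ] yaw -10.820333164026422
```

View pics/w7.png

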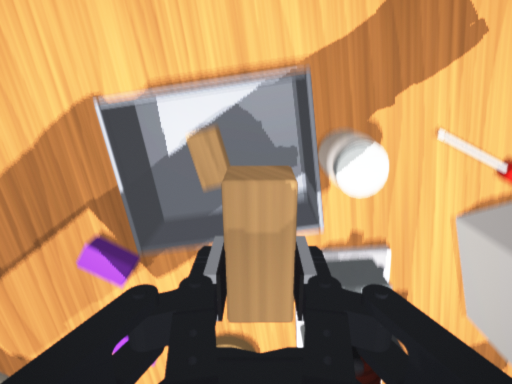

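Emit:
apply_moves([
  [[0.6, 0, 4], -10, 0],
  [[0.6, 0, 10], -11, 0],
  [[0.6, 0, 15], -11, 0],
  [[0.6, 0, 19], -11, 0],
  [[0.6, 0, 19.3], -11, 0],
  [[0.6, 0, 19.3], -11, 0.5],
  [[0.6, 0, 19.3], -11, 0.5],
  [[0.6, 0, 13], -11, 0.5],
  [[0.6, 0, 7], -11, 0.5],
  [[0.6, 0, 0], -11, 1],
])

```text
clock: 10.5
tcp_pos: [0.5441, 0.3743, 0.2392]
orientation: [-0.001, 1.0, 0.025, 0.002]
wrist_force: [1.0, 0.9, 0.1]
finger_gap: 0.0596
```

```bash
python3 -c "
from h import *
snap('wrist','w8.png')
go(.44,-.16,.25,0)"
```

```text
t 10.55 tcp [0.5467 0.3757 0.2494] ang 2.9 tilt [ 0.015  0.008 -1.   ] j6 [0.48 0.48 0.33 1.41 0.   2.  ] F [ 1.1 -0.   7.2] gap 0.0669
MOVE [-13.32  52.97  -0.65] yaw 2.8523021766973216
```

View pics/w8.png

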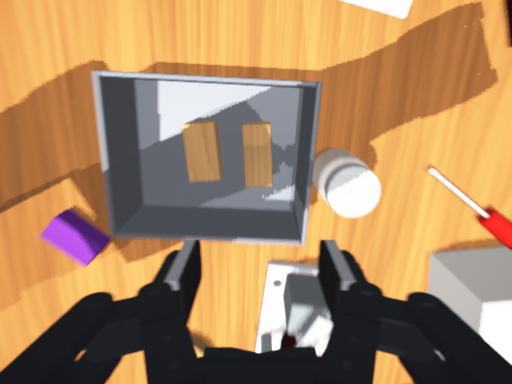

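Emit:
apply_moves([
  [[-13.5, 53, -1], 3, 1],
  [[-13.5, 53, -1], 3, 1],
  [[-13.5, 53, -1], 3, 1],
  [[-13.5, 53, -1], 3, 1],
  [[-13.5, 53, -1], 3, 1],
  [[-13.5, 53, -1], 3, 1],
  [[-13.5, 53, -1], 3, 1],
  [[-13.5, 53, -1], 3, 1],
  [[-13.5, 53, -1], 3, 1],
  [[-13.5, 53, -1], 3, 1],
])

```text
clock: 11.8
tcp_pos: [0.4354, -0.1652, 0.2465]
orientation: [0.001, 1.0, -0.004, 0.002]
wrist_force: [0.0, 0.4, 0.3]
finger_gap: 0.0854
```

```bash
python3 -c "
from h import *
snap('wrist','w9.png');snap('side','s9.png')
go(.44,-.16,.25,0)"
```

```text
t 11.9 tcp [ 0.4355 -0.1623  0.246 ] ang -0.2 tilt [ 0.002 -0.001 -1.   ] j6 [-0.53  0.09 -0.19  1.28  0.    1.04] F [-0.   0.1 -0.4] gap 0.0853
MOVE [ 0.45 -0.23 -0.4 ] yaw -0.2393592728903826
```

View pics/w9.png

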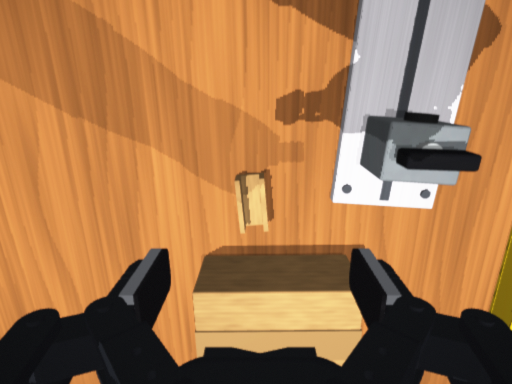

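View pics/s9.png

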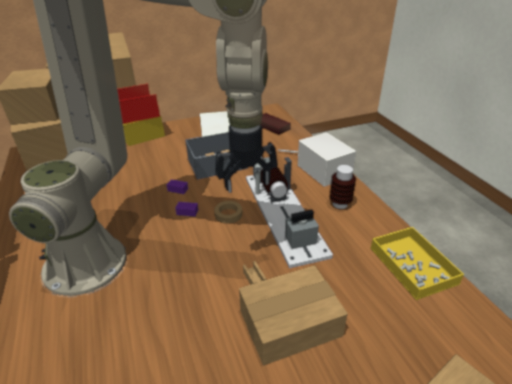

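```bash
python3 -c "
from h import *
snap('side','s10.png');snap('wrist','w10.png')
a=np.load('pics/w9.png.npz')['img'].astype(int);b=np.load('pics/w10.png.npz')['img'].astype(int);print(abs(a-b).mean())
a=cv2.imread('pics/w10.png');cv2.imwrite('pics/c10.png',cv2.resize(a[130:300,190:370],None,fx=4,fy=4))
go(.44,-.16,.25,0)"
```

```text
5.0197296142578125
t 12.0 tcp [ 0.4356 -0.1611  0.2455] ang -0.1 tilt [ 0.001 -0.    -1.   ] j6 [-0.53  0.09 -0.19  1.28  0.    1.04] F [ 0.4 -0.2 -0.3] gap 0.0853
MOVE [ 0.44 -0.11 -0.45] yaw -0.08431636408298004
```

View pics/s10.png

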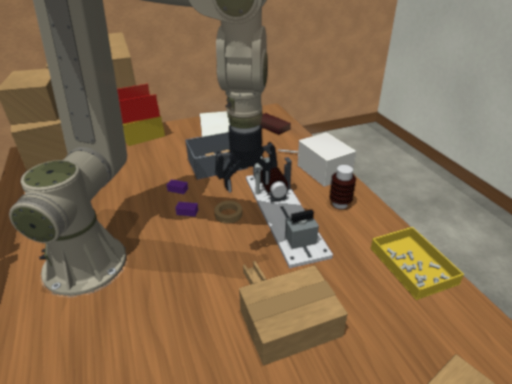

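View pics/c10.png

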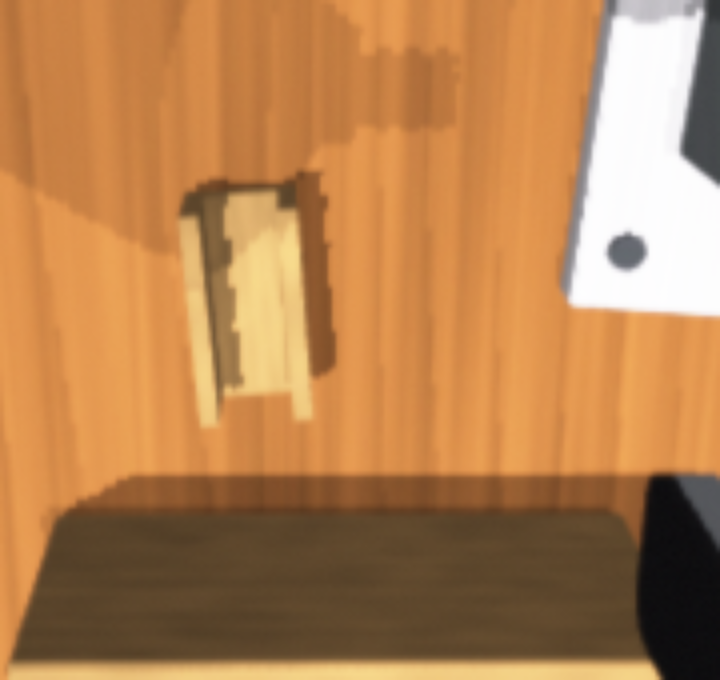

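```bash
python3 - <<'E'
from h import *
print(proj('s10.png',[.4356,-.161,.2455]))
f='w10.png'
c=lambda x,y:(190+x/4,130+y/4)
P=np.array([ray(f,*c(*p),.028) for p in [(181,215),(296,208),(310,418),(210,426)]]);print(P.round(4),P.mean(0).round(4))
d=P[0]+P[1]-P[2]-P[3];an=np.degrees(np.arctan2(d[1],d[0]))-90;print(an)
m=P.mean(0);go(m[0],m[1],.006,an)
print('carton edge',[ray(f,*c(*p),.085).round(3) for p in [(15,660),(640,660)]])
a=np.load('pics/s9.png.npz')['img'].astype(int);b=np.load('pics/s10.png.npz')['img'].astype(int);print(abs(a-b).max())
E
```

```text
(np.float64(247.52861337303014), np.float64(190.38299790523672))
[[ 0.4058 -0.1915  0.028 ]
 [ 0.4405 -0.1894  0.028 ]
 [ 0.4451 -0.2593  0.028 ]
 [ 0.4131 -0.262   0.028 ]] [ 0.4261 -0.2256  0.028 ]
4.867941480692679
t 12.0 tcp [ 0.4356 -0.1611  0.2455] ang -0.1 tilt [ 0.001 -0.    -1.   ] j6 [-0.53  0.09 -0.19  1.28  0.    1.04] F [ 0.4 -0.2 -0.3] gap 0.0853
MOVE [-0.97  6.44 23.95] yaw -4.952257844775659
carton edge [array([ 0.359, -0.308,  0.085]), array([ 0.539, -0.309,  0.085])]
30
```

Emit:
apply_moves([
  [[-0.5, 3, 6], -5, 1],
  [[-0.9, 5.8, 12], -5, 1],
  [[-0.9, 5.8, 17], -5, 1],
  [[-0.9, 5.8, 21], -5, 1],
  [[-0.9, 5.8, 24], -5, 1],
  [[-0.9, 5.8, 24], -5, 1],
  [[-0.9, 5.8, 24], -5, 0.2],
  [[-0.9, 5.8, 24], -5, 0.1],
  [[-0.9, 5.8, 24], -5, 0],
  [[-0.9, 5.8, 24], -5, 0],
], squeeze=40)

```text
clock: 13.25
tcp_pos: [0.4273, -0.2205, 0.0062]
orientation: [0.001, 0.999, 0.042, 0.001]
wrist_force: [-1.4, 0.2, 6.4]
finger_gap: 0.0354
```

```bash
python3 -c "
from h import *
snap('wrist','w11.png')
go(.5,.38,.22,5)"
```

```text
t 13.3 tcp [ 0.4273 -0.2205  0.0062] ang 4.9 tilt [ 0.003 -0.001 -1.   ] j6 [-0.64  0.33 -0.54  0.7   0.    0.84] F [0.3 1.9 6.6] gap 0.0349
MOVE [ 12.38 -59.19 -21.44] yaw -0.1472168035382424
```

View pics/w11.png

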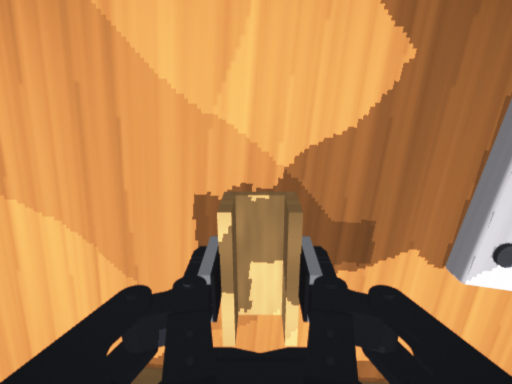

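Emit:
apply_moves([
  [[0, 0, -6], 0, 0],
  [[0, 0, -12], 0, 0],
  [[0, 0, -18], 0, 0],
  [[0, -5, -22], 0, 0],
  [[1, -11, -22], 0, 0],
  [[2, -17, -22], 0, 0],
  [[3, -23, -22], 0, 0],
  [[4, -29, -22], 0, 0],
  [[6, -35, -22], 0, 0],
  [[7, -40, -22], 0, 0],
])

```text
clock: 14.55
tcp_pos: [0.4625, 0.1869, 0.2255]
orientation: [-0.0, 0.999, 0.043, 0.001]
wrist_force: [0.1, 0.2, -1.4]
finger_gap: 0.0352
```

```bash
python3 -c "
from h import *
snap('wrist','w12.png')
go(.5,.38,.22,5)"
```

```text
t 14.6 tcp [0.4627 0.1918 0.2253] ang 5.1 tilt [ 0.002  0.005 -1.   ] j6 [ 0.23  0.17 -0.16  1.24  0.    1.71] F [2.2 3.3 0.3] gap 0.0353
MOVE [  5.4  -18.41   0.62] yaw 0.12259309955392439
```

View pics/w12.png

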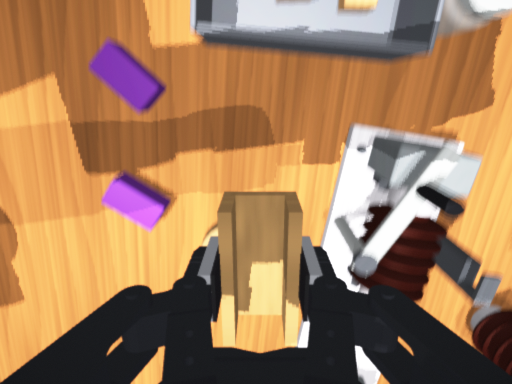

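Emit:
apply_moves([
  [[3, -6, 0], 0, 0],
  [[5.4, -12, 0], 0, 0],
  [[6, -17, 0], 0, 0],
  [[6, -18.4, 2], 0, 0],
  [[6, -18.4, 8], 0, 0],
  [[6, -18.4, 13], 0, 0],
  [[6, -18.4, 16], 0, 0],
  [[6, -18.4, 16], 0, 0.6],
  [[6, -18.4, 16], 0, 0.6],
  [[6, -18.4, 15], 0, 0.6],
])

```text
clock: 15.85
tcp_pos: [0.5071, 0.3734, 0.0767]
orientation: [-0.0, 0.999, 0.042, 0.001]
wrist_force: [-1.0, -0.6, 0.0]
finger_gap: 0.0515
```

Emit:
apply_moves([
  [[0, 0, -5], 0, 0.6],
  [[0, 0, -10], 0, 0.6],
  [[0, 0, -15], 0, 1],
  [[0, 0, -18], 0, 1],
  [[0, 0, -18], 0, 1],
  [[0, 0, -18], 0, 1],
  [[0, 0, -18], 0, 1],
  [[0, 0, -18], 0, 1],
  [[0, 0, -18], 0, 1],
  [[0, 0, -18], 0, 1],
])

```text
clock: 17.1
tcp_pos: [0.5062, 0.373, 0.2545]
orientation: [0.0, 0.999, 0.042, -0.0]
wrist_force: [0.6, 0.0, -0.1]
finger_gap: 0.0854
```

```bash
python3 -c "
from h import *
snap('wrist','w13.png')
snap('scene','sc13.png')
go(.55,.06,.25,-5)"
```

```text
t 17.2 tcp [0.5063 0.373  0.2546] ang 4.9 tilt [-0. -0. -1.] j6 [0.51 0.42 0.26 1.41 0.   1.99] F [ 0.  -0.6  0.6] gap 0.0853
MOVE [ 1.71 31.56  0.46] yaw 9.850027972148695
```

View pics/w13.png

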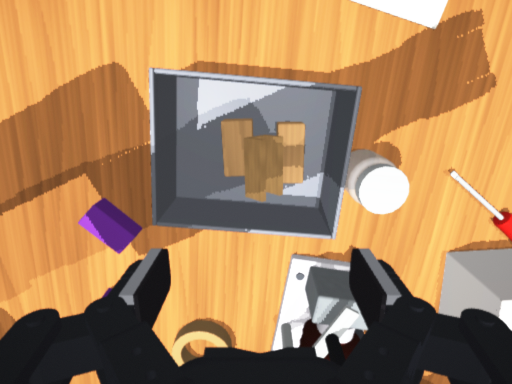

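View pics/sc13.png

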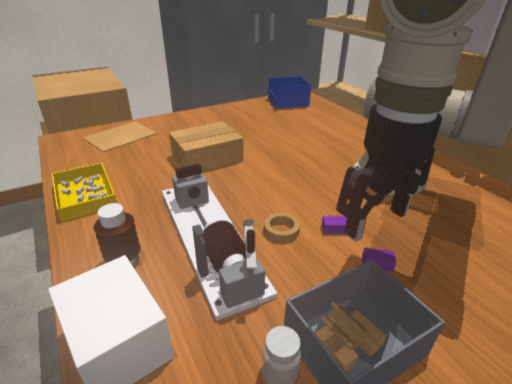

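```bash
python3 -c "
from h import *
go(.61,-.147,.25,86)"
```

```text
t 17.2 tcp [0.5063 0.373  0.2546] ang 4.9 tilt [-0. -0. -1.] j6 [0.51 0.42 0.26 1.41 0.   1.99] F [ 0.  -0.6  0.6] gap 0.0853
MOVE [ 5.94 52.69  0.46] yaw -81.1499720278513
```

Emit:
apply_moves([
  [[6, 53, 0.5], -81, 1],
  [[6, 53, 0.5], -81, 1],
  [[6, 53, 0.5], -81, 1],
  [[6, 53, 0.5], -81, 1],
  [[6, 53, 0.5], -81, 1],
  [[6, 53, 0.5], -81, 1],
  [[6, 53, 0.5], -81, 1],
  [[6, 53, 0.5], -81, 1],
  [[6, 53, 0.5], -81, 1],
  [[6, 53, 0.5], -81, 1],
])

```text
clock: 18.45
tcp_pos: [0.6112, -0.1547, 0.2488]
orientation: [0.0, 0.734, 0.679, -0.0]
wrist_force: [-0.5, -0.0, 0.1]
finger_gap: 0.0852
```

```bash
python3 -c "
from h import *
env.read_camera('wrist')
d=snap('wrist','w14.png');print(d['T'][:3,3])
go(.6,-.147,.25,86)"
```

```text
[ 0.53130514 -0.14615837  0.39209631]
t 18.55 tcp [ 0.6107 -0.1506  0.2494] ang 85.7 tilt [-0.001  0.001 -1.   ] j6 [-0.37  0.42  0.24  1.4   0.   -0.3 ] F [-0.2  0.2  0.4] gap 0.0855
MOVE [ 0.28 -1.09 -0.06] yaw -0.2573475809720662
```

View pics/w14.png

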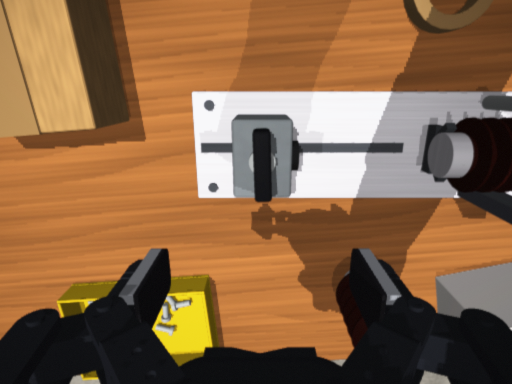

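```bash
python3 - <<'E'
from h import *
f='w14.png'
print('bed',[ray(f,*p,.016).round(4) for p in [(193.5,92.5),(199,197),(480,93)]])
P=np.array([ray(f,*p,.121) for p in [(254,129),(271,129),(271,200),(255,200)]]);print(P.round(4),P.mean(0).round(4))
print('carriage top',[ray(f,*p,.086).round(4) for p in [(234,116),(291,116),(291,192),(234,192)]])
print('ins end', ray(f,457,154,.062))
a=cv2.imread('pics/w14.png');cv2.imwrite('pics/c14.png',cv2.resize(a[80:210,180:310],None,fx=5,fy=5))
E
```

```text
bed [array([ 0.5291, -0.2224,  0.016 ]), array([ 0.6561, -0.2334,  0.016 ]), array([0.5549, 0.1068, 0.016 ])]
[[ 0.5634 -0.1535  0.121 ]
 [ 0.5645 -0.1389  0.121 ]
 [ 0.6292 -0.1431  0.121 ]
 [ 0.6281 -0.1579  0.121 ]] [ 0.5963 -0.1483  0.121 ]
carriage top [array([ 0.5538, -0.1725,  0.086 ]), array([ 0.558, -0.118,  0.086]), array([ 0.6347, -0.1215,  0.086 ]), array([ 0.6302, -0.1803,  0.086 ])]
ins end [0.61348408 0.06006288 0.062     ]
```

View pics/c14.png

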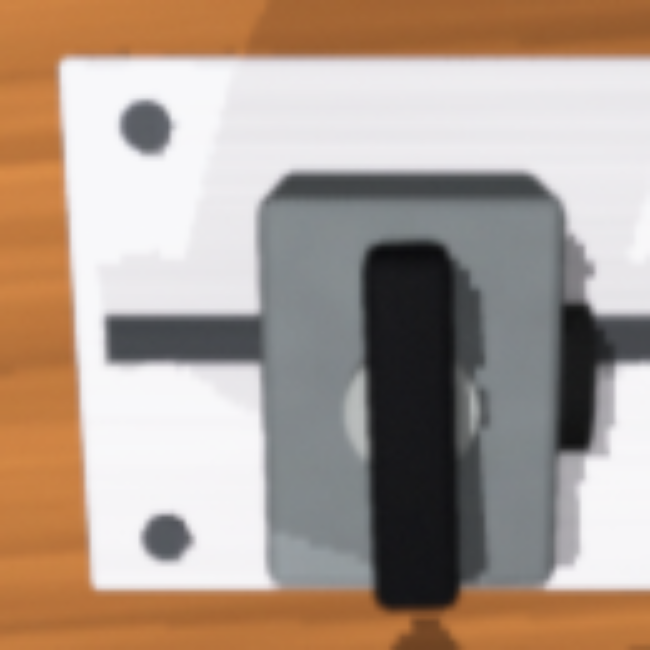

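```bash
python3 -c "
from h import *
go(.597,-.148,.095,86)"
```

```text
t 18.55 tcp [ 0.6107 -0.1506  0.2494] ang 85.7 tilt [-0.001  0.001 -1.   ] j6 [-0.37  0.42  0.24  1.4   0.   -0.3 ] F [-0.2  0.2  0.4] gap 0.0855
MOVE [ 0.15 -1.37 15.44] yaw -0.2573475809720662
```

Emit:
apply_moves([
  [[0, -1.4, 4], 0, 1],
  [[0, -1.4, 8], 0, 1],
  [[0, -1.4, 11], 0, 1],
  [[0, -1.4, 13], 0, 1],
  [[0, -1.4, 13], 0, 1],
  [[0, -1.4, 13], 0, 1],
  [[0, -1.4, 13], 0, 1],
  [[0, -1.4, 13], 0, 1],
  [[0, -1.4, 13], 0, 1],
  [[0, -1.4, 13], 0, 1],
])

```text
clock: 19.8
tcp_pos: [0.597, -0.1491, 0.1199]
orientation: [0.0, 0.732, 0.681, 0.0]
wrist_force: [0.7, -0.1, 1.4]
finger_gap: 0.0852
```

```bash
python3 -c "
from h import *
snap('wrist','w15.png')
go(.597,-.148,.095,86)"
```

```text
t 19.85 tcp [ 0.5969 -0.1491  0.1198] ang 85.8 tilt [ 0.  0. -1.] j6 [-0.38  0.44 -0.04  1.09  0.   -0.3 ] F [ 0.1 -0.6 -0.1] gap 0.0853
MOVE [ 0.11 -0.    2.48] yaw -0.1655927742201584
```

View pics/w15.png

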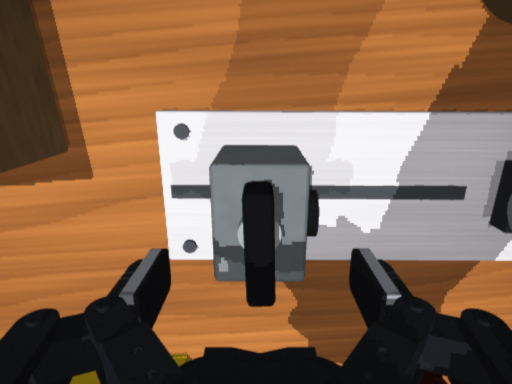

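```bash
python3 - <<'E'
from h import *
f='w15.png'
P=np.array([ray(f,*p,.121) for p in [(247,304),(275,304),(274,190),(246,190)]]);print(P.round(4))
e=(P[0]+P[1])/2;print(e, e+ .033*np.array([-np.cos(np.radians(4.2)),np.sin(np.radians(4.2)),0]))
E
```

```text
[[ 0.6277 -0.1582  0.121 ]
 [ 0.6288 -0.143   0.121 ]
 [ 0.5638 -0.1398  0.121 ]
 [ 0.5628 -0.1531  0.121 ]]
[ 0.62829541 -0.15061584  0.121     ] [ 0.59538404 -0.14819898  0.121     ]
```

Emit:
apply_moves([
  [[0.1, -0.1, 1], 0, 1],
  [[0.1, -0.1, 2], 0, 1],
  [[0.1, -0.1, 2.5], 0, 1],
  [[0.1, -0.1, 2.5], 0, 0.3],
  [[0.1, -0.1, 2.5], 0, 0.1],
  [[0.1, -0.1, 2.5], 0, 0],
  [[0.1, -0.1, 2.5], 0, 0],
  [[0.1, -0.1, 2.5], 0, 0],
  [[0.1, -0.1, 2.5], 0, 0],
  [[0.1, -0.1, 2.5], 0, 0],
], squeeze=80)

```text
clock: 21.1
tcp_pos: [0.597, -0.1484, 0.0967]
orientation: [0.001, 0.732, 0.681, 0.001]
wrist_force: [-1.1, 0.1, 6.7]
finger_gap: 0.0143
```

```bash
python3 -c "
from h import *
snap('wrist','w16.png')
go(.597,-.148,.095,86)"
```

```text
t 21.15 tcp [ 0.597  -0.1484  0.0968] ang 85.9 tilt [ 0.003 -0.001 -1.   ] j6 [-0.37  0.46 -0.08  1.03 -0.   -0.3 ] F [-1.2 -0.8  8. ] gap 0.0144
MOVE [ 0.04 -0.01  0.18] yaw -0.14107456380342853
```

View pics/w16.png

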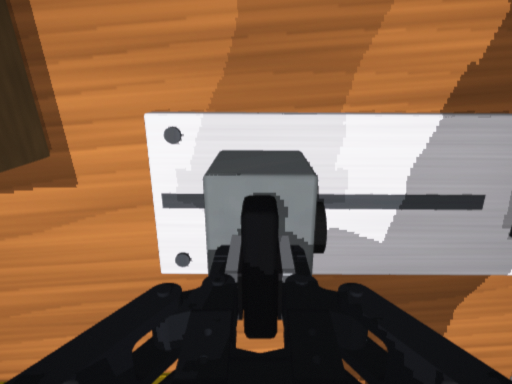

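Emit:
apply_moves([
  [[0, 0, 0], -9, 0],
  [[0, 0, 0], -18, 0],
  [[0, 0, 0], -27, 0],
  [[0, 0, 0], -36, 0],
  [[0, 0, 0], -45, 0],
  [[0, 0, 0], -54, 0],
  [[0, 0, 0], -62, 0],
  [[0, 0, 0], -70, 0],
  [[0, 0, 0], -70, 0],
  [[0, 0, 0], -70, 0],
])

```text
clock: 22.4
tcp_pos: [0.5984, -0.149, 0.0967]
orientation: [0.003, 0.211, 0.978, -0.0]
wrist_force: [3.6, -2.9, 5.4]
finger_gap: 0.0143
```

```bash
python3 -c "
from h import *
snap('wrist','w17.png')
go(.597,-.148,.095,86);print(env.get_state()['ft_torque'])"
```

```text
t 22.45 tcp [ 0.5984 -0.149   0.0968] ang 155.7 tilt [ 0.005 -0.002 -1.   ] j6 [-0.37  0.46 -0.08  1.03 -0.   -1.52] F [ 3.8 -3.1  6.6] gap 0.0147
MOVE [0.17 0.03 0.17] yaw 69.67915750867985
[-0.42014833 -0.67550072  0.09052853]
```

View pics/w17.png

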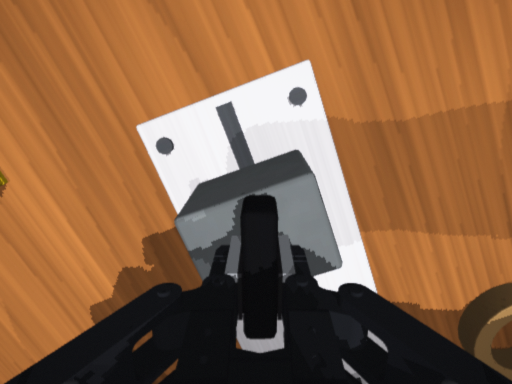

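Emit:
apply_moves([
  [[0, 0, 0], 0, 1],
  [[0, 0, 0], 0, 1],
  [[0, 0, 0], 0, 1],
  [[0, 0, -2], 0, 1],
  [[0, 0, -6], 0, 1],
  [[0, 0, -10], 0, 1],
  [[0, 0, -10], -10, 1],
  [[0, 0, -10], -20, 1],
  [[0, 0, -10], -20, 1],
  [[0, 0, -10], -20, 1],
], squeeze=60)

```text
clock: 23.7
tcp_pos: [0.5957, -0.1478, 0.1943]
orientation: [-0.0, 0.038, 0.999, 0.0]
wrist_force: [-0.2, 0.2, -1.0]
finger_gap: 0.0854
```

```bash
python3 -c "
from h import *
snap('wrist','w18.png')
go(.594,-.225,.2,-4.3);print(env.get_state()['ft_torque'])"
```

```text
t 23.75 tcp [ 0.5958 -0.1478  0.1944] ang 175.7 tilt [-0.001  0.    -1.   ] j6 [-0.37  0.4   0.08  1.25  0.   -1.87] F [-0.7  0.3  0.1] gap 0.0854
MOVE [-0.4  -7.71 -0.57] yaw 0.011088677896538002
[-0.02440842  0.06547823  0.01629052]
```

View pics/w18.png

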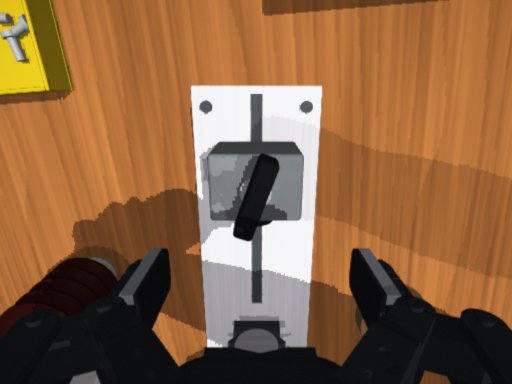

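Emit:
apply_moves([
  [[-0.2, -5, 0], 0, 0.6],
  [[-0.2, -7.7, 0], 0, 0.6],
  [[-0.2, -7.7, 4], 0, 0.6],
  [[-0.2, -7.7, 8], 0, 0.6],
  [[-0.2, -7.7, 12], 0, 0.6],
  [[-0.2, -7.7, 13.2], 0, 0.6],
  [[-0.2, -7.7, 13.2], 0, 0.6],
  [[-0.2, -7.7, 13.2], 0, 0.6],
  [[-0.2, -7.7, 13.2], 0, 0.6],
  [[-0.2, -7.7, 13.2], 0, 0.6],
])

```text
clock: 25.0
tcp_pos: [0.5931, -0.2252, 0.064]
orientation: [0.001, 0.036, 0.999, -0.0]
wrist_force: [0.2, 0.6, 0.4]
finger_gap: 0.0512
```

```bash
python3 -c "
from h import *
snap('wrist','w19.png');snap('scene','sc19.png')
a=cv2.imread('pics/sc19.png');cv2.imwrite('pics/c19.png',cv2.resize(a[110:320,120:320],None,fx=2.8,fy=2.8))
go(.6,-.19,.062,-4.3)"
```

```text
t 25.1 tcp [ 0.5927 -0.225   0.0634] ang 175.8 tilt [ 0.001 -0.    -1.   ] j6 [-0.49  0.52 -0.07  0.98  0.   -1.99] F [ 0.1 -0.2  1.1] gap 0.0514
MOVE [-0.47  3.54  0.14] yaw 0.1467760031972034
```

View pics/w19.png

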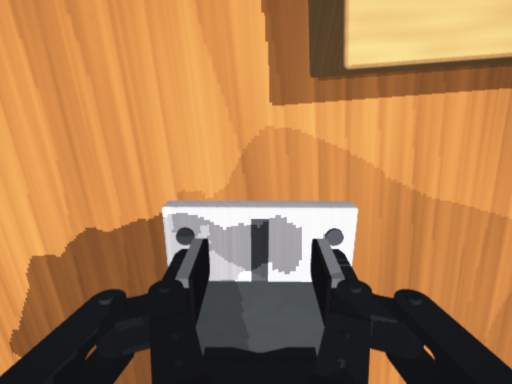

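View pics/c19.png

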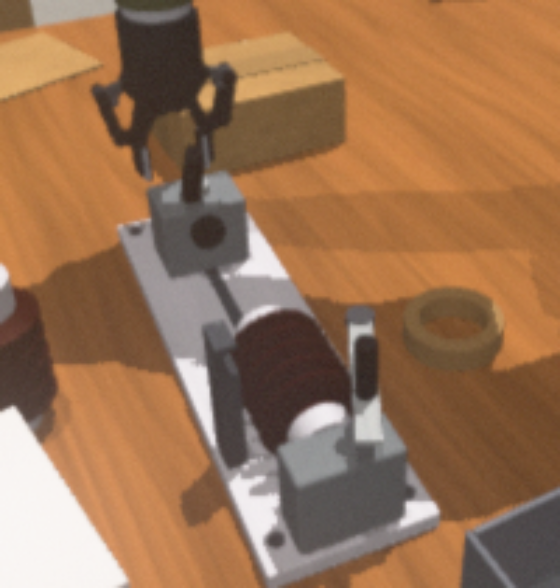

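Emit:
apply_moves([
  [[0, 1.5, 0], 0, 0.6],
  [[0, 2.5, 0], 0, 0.6],
  [[0, 3.5, 0], 0, 0.6],
  [[0, 4.5, 0], 0, 0.6],
  [[0, 5.5, 0], 0, 0.6],
  [[0, 6.5, 0], 0, 0.6],
  [[0, 8, 0], 0, 0.6],
  [[0, 9.5, 0], 0, 0.6],
  [[0, 11, 0], 0, 0.6],
  [[0, 11, 0], 0, 0.6],
])

```text
clock: 26.35
tcp_pos: [0.6002, -0.1131, 0.0628]
orientation: [-0.0, 0.035, 0.999, 0.001]
wrist_force: [-0.2, -0.4, -0.6]
finger_gap: 0.0513
```

```bash
python3 -c "
from h import *
snap('wrist','w20.png');snap('scene','sc20.png')
a=cv2.imread('pics/sc20.png');cv2.imwrite('pics/c20.png',cv2.resize(a[110:320,120:320],None,fx=2.8,fy=2.8))
go(.6,-.19,.062,-4.3)"
```

```text
t 26.45 tcp [ 0.6003 -0.1144  0.0628] ang 175.9 tilt [-0.     0.001 -1.   ] j6 [-0.32  0.48 -0.13  0.96  0.   -1.82] F [0.4 0.1 0.5] gap 0.0511
MOVE [-0.51 -7.55  0.08] yaw 0.21105038049978475
```

View pics/w20.png

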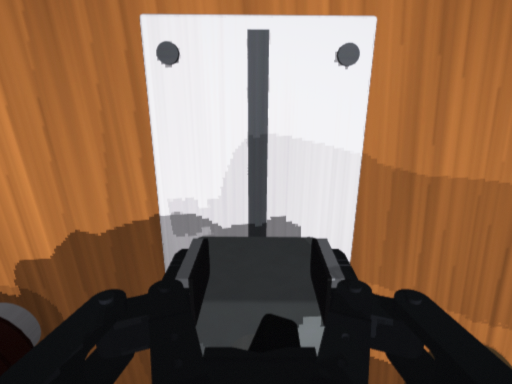

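View pics/c20.png

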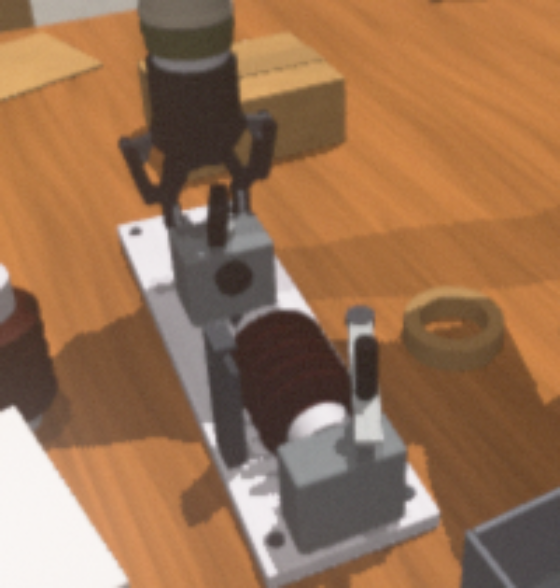

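Emit:
apply_moves([
  [[0, 1, 0], 0, 0.6],
  [[0, 2, 0], 0, 0.6],
  [[0, 3, 0], 0, 0.6],
  [[0, 3.5, 0], 0, 0.6],
  [[0, 4, 0], 0, 0.6],
  [[0, 4.5, 0], 0, 0.6],
  [[0, 5, 0], 0, 0.6],
  [[0, 5.5, 0], 0, 0.6],
  [[0, 6, 0], 0, 0.6],
  [[0, 6, 0], 0, 0.6],
])

```text
clock: 27.7
tcp_pos: [0.6043, -0.0544, 0.0627]
orientation: [-0.0, 0.036, 0.999, 0.001]
wrist_force: [0.2, -0.4, -0.1]
finger_gap: 0.0514
```

```bash
python3 -c "
from h import *
snap('scene','sc21.png')
a=cv2.imread('pics/sc21.png');cv2.imwrite('pics/c21.png',cv2.resize(a[110:320,120:320],None,fx=2.8,fy=2.8))
go(.6,-.19,.062,-4.3)"
```

```text
t 27.75 tcp [ 0.6041 -0.0545  0.0626] ang 175.9 tilt [-0.001  0.001 -1.   ] j6 [-0.22  0.47 -0.15  0.95  0.   -1.72] F [-0.1 -0.2 -0.2] gap 0.0513
MOVE [ -0.56 -13.54   0.04] yaw 0.19308898127601992
```

View pics/c21.png

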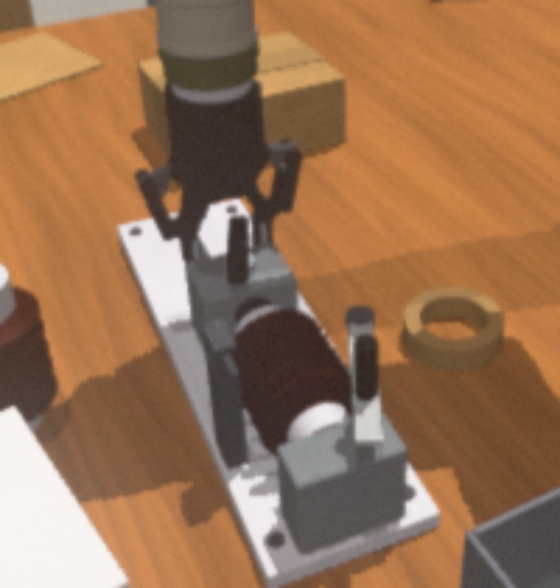

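Emit:
apply_moves([
  [[0, 0.3, 0], 0, 0.6],
  [[0, 0.6, 0], 0, 0.6],
  [[0, 0.9, 0], 0, 0.6],
  [[0, 1.2, 0], 0, 0.6],
  [[0, 1.4, 0], 0, 0.6],
  [[0, 1.6, 0], 0, 0.6],
  [[0, 1.8, 0], 0, 0.6],
  [[0, 2.0, 0], 0, 0.6],
  [[0, 2.0, 0], 0, 0.6],
  [[0, 2.0, 0], 0, 0.6],
])

```text
clock: 29.0
tcp_pos: [0.6062, -0.0363, 0.0627]
orientation: [-0.0, 0.037, 0.999, -0.001]
wrist_force: [-0.9, -5.6, -0.9]
finger_gap: 0.0513
```

Emit:
apply_moves([
  [[0, 0.1, 0], 0, 0.6],
  [[0, 0.2, 0], 0, 0.6],
  [[0, 0.3, 0], 0, 0.6],
  [[0, 0.4, 0], 0, 0.6],
  [[0, 0.5, 0], 0, 0.6],
  [[0, 0.6, 0], 0, 0.6],
  [[0, 0.7, 0], 0, 0.6],
  [[0, 0.8, 0], 0, 0.6],
  [[0, 0.9, 0], 0, 0.6],
  [[0, 1, 0], 0, 0.6],
])

```text
clock: 30.25
tcp_pos: [0.6063, -0.0349, 0.0629]
orientation: [-0.001, 0.039, 0.999, -0.009]
wrist_force: [-5.7, -33.2, -1.1]
finger_gap: 0.0511
```

```bash
python3 -c "
from h import *
snap('scene','sc22.png')
a=cv2.imread('pics/sc22.png');cv2.imwrite('pics/c22.png',cv2.resize(a[110:320,120:320],None,fx=2.8,fy=2.8))
go(.6,-.19,.062,-4.3)"
```

```text
t 30.3 tcp [ 0.6062 -0.0349  0.0629] ang 175.5 tilt [-0.002 -0.018 -1.   ] j6 [-0.18  0.47 -0.14  0.95 -0.02 -1.67] F [ -5.  -32.6  -1.6] gap 0.0511
MOVE [ -0.6  -15.51   0.37] yaw -0.21189820391029457
```

View pics/c22.png

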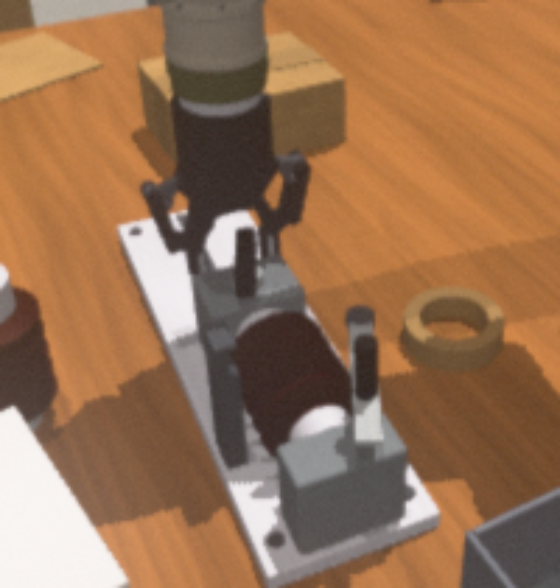

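Emit:
apply_moves([
  [[0, -1, 0], 0, 0.6],
  [[0, -2.5, 0], 0, 0.6],
  [[0, -4, 0], 0, 0.6],
  [[0, -4, -4], 0, 0.6],
  [[0, -4, -9], 0, 0.6],
  [[0, -4, -13], 0, 0.6],
  [[0, -2, -14], 10, 1],
  [[0, 0, -14], 19, 1],
  [[0, 2.7, -14], 19, 1],
  [[0, 2.7, -14], 19, 1],
])

```text
clock: 31.55
tcp_pos: [0.609, 0.003, 0.203]
orientation: [0.0, 0.199, 0.98, 0.0]
wrist_force: [0.4, -0.3, 0.6]
finger_gap: 0.0855
```

```bash
python3 -c "
from h import *
env.read_camera('side');snap('wrist','w23.png');snap('scene','sc23.png')
a=cv2.imread('pics/sc23.png');cv2.imwrite('pics/c23.png',cv2.resize(a[110:320,120:320],None,fx=2.8,fy=2.8))
go(.61,.005,.2,155.7)"
```

```text
t 31.7 tcp [0.609  0.001  0.2028] ang 156.9 tilt [ 0. -0. -1.] j6 [-0.13  0.39  0.08  1.27 -0.   -1.3 ] F [-0.5  0.7  0.3] gap 0.0854
MOVE [0.06 0.41 0.28] yaw 1.150119813043375
```

View pics/w23.png

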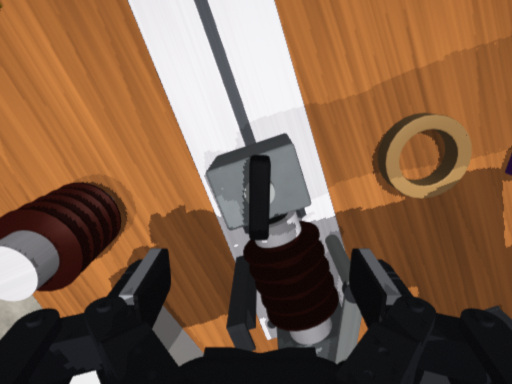

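View pics/c23.png

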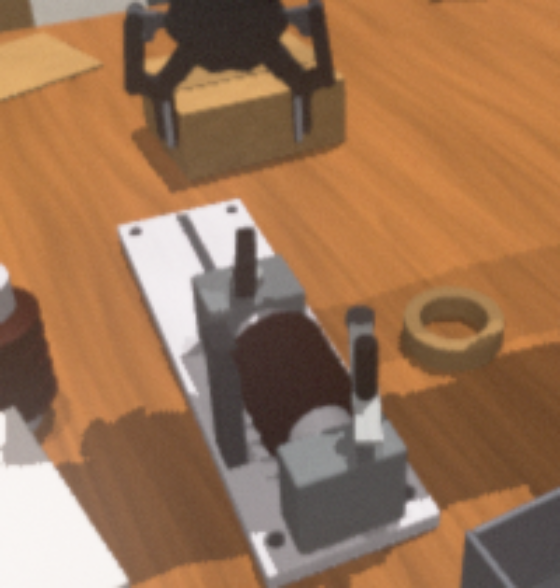

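```bash
python3 - <<'E'
from h import *
f='w23.png'
P=np.array([ray(f,*p,.121) for p in [(249.5,157),(270.5,157),(270,238),(248,237)]]);print(P.round(4),P.mean(0).round(4))
d=P[0]+P[1]-P[2]-P[3];print(np.degrees(np.arctan2(d[1],d[0])), np.linalg.norm(P[0]-P[3]))
# back edge top carriage
print([ray(f,*p,.086).round(4) for p in [(207,171),(291,136),(311,193),(226,227)]])
m=P.mean(0);go(m[0],m[1],.097,155.7)
a=cv2.imread('pics/w23.png');cv2.imwrite('pics/c24.png',cv2.resize(a[120:260,190:340],None,fx=5,fy=5))
E
```

```text
[[ 0.6028 -0.03    0.121 ]
 [ 0.5886 -0.024   0.121 ]
 [ 0.6141  0.0367  0.121 ]
 [ 0.6299  0.029   0.121 ]] [0.6089 0.0029 0.121 ]
-113.72236440343974 0.06490779055373909
[array([ 0.6453, -0.0268,  0.086 ]), array([ 0.568 , -0.0264,  0.086 ]), array([0.5699, 0.027 , 0.086 ]), array([0.6525, 0.0274, 0.086 ])]
t 31.7 tcp [0.609  0.001  0.2028] ang 156.9 tilt [ 0. -0. -1.] j6 [-0.13  0.39  0.08  1.27 -0.   -1.3 ] F [-0.5  0.7  0.3] gap 0.0854
MOVE [ 0.09  0.17 10.58] yaw 1.150119813043375
```

View pics/c24.png

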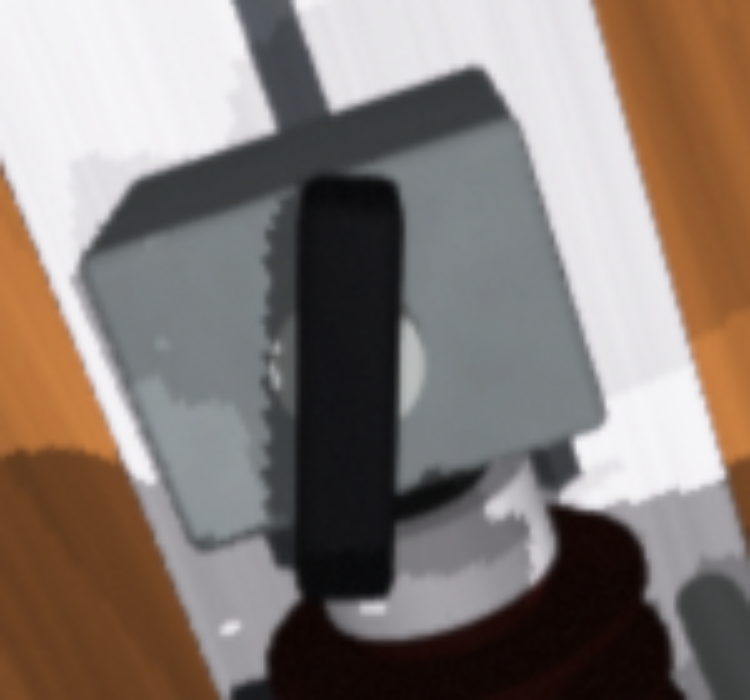

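Emit:
apply_moves([
  [[0, 0.1, 4], 0, 0.6],
  [[0, 0.1, 8], 0, 0.6],
  [[0, 0.1, 10], 0, 0.6],
  [[0, 0.1, 10.6], 0, 0.6],
  [[0, 0.1, 10.6], 0, 0.6],
  [[0, 0.1, 10.6], 0, 0.1],
  [[0, 0.1, 10.6], 0, 0],
  [[0, 0.1, 10.6], 0, 0],
  [[0, 0.1, 10.6], 0, 0],
  [[0, 0.1, 10.6], 0, 0],
], squeeze=90)

```text
clock: 32.95
tcp_pos: [0.6097, 0.0024, 0.0983]
orientation: [0.001, 0.201, 0.98, 0.0]
wrist_force: [-2.7, -0.1, 6.1]
finger_gap: 0.0141
```

```bash
python3 -c "
from h import *
snap('wrist','w25.png')
go(.609,.003,.097,156)"
```

```text
t 33.0 tcp [0.6097 0.0025 0.0983] ang 156.9 tilt [ 0.002 -0.    -1.   ] j6 [-0.13  0.45 -0.09  1.03 -0.   -1.29] F [-2.7 -0.   6.1] gap 0.0145
MOVE [0.09 0.02 0.13] yaw 0.8531644027059428
```

View pics/w25.png

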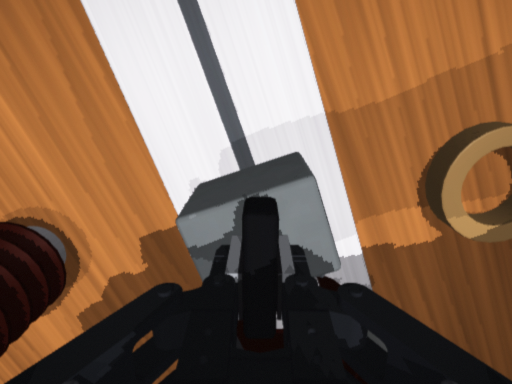

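Emit:
apply_moves([
  [[0, 0, 0], 9, 0],
  [[0, 0, 0], 18, 0],
  [[0, 0, 0], 27, 0],
  [[0, 0, 0], 36, 0],
  [[0, 0, 0], 45, 0],
  [[0, 0, 0], 54, 0],
  [[0, 0, 0], 62, 0],
  [[0, 0, 0], 69, 0],
  [[0, 0, 0], 73, 0],
  [[0, 0, 0], 74, 0],
])

```text
clock: 34.25
tcp_pos: [0.6075, 0.0046, 0.0983]
orientation: [-0.002, 0.749, 0.663, 0.0]
wrist_force: [-7.7, 5.5, 9.8]
finger_gap: 0.014
```

```bash
python3 -c "
from h import *
snap('wrist','w26.png')
go(.609,.003,.097,86);print(env.get_state()['ft_torque'])"
```

```text
t 34.3 tcp [0.6075 0.0047 0.0982] ang 83.1 tilt [-0.002  0.003 -1.   ] j6 [-0.13  0.44 -0.09  1.03  0.   -0.  ] F [-7.8  5.2 10.2] gap 0.0144
MOVE [-0.15  0.17  0.12] yaw -2.9323147587002723
[1.05371071 1.57153411 1.49179074]
```

View pics/w26.png

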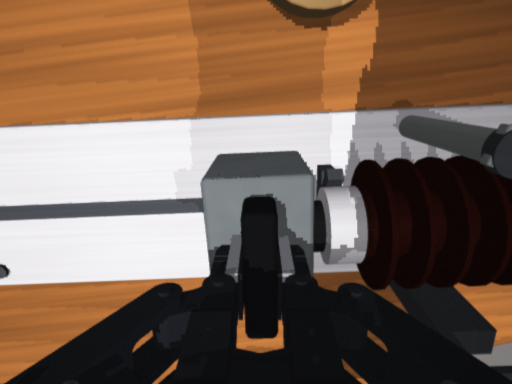

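Emit:
apply_moves([
  [[0, 0, 0], -2, 0],
  [[0, 0, 0], -2, 0],
  [[0, 0, 0], -2, 0.35],
  [[0, 0, 0], -2, 0.35],
  [[0, 0, 0], -2, 0.35],
  [[0, 0, -4], -2, 0.35],
  [[0, 0, -8], -2, 0.35],
  [[0, 0, -12], -2, 0.35],
  [[0, 0, -14], -2, 1],
  [[0, 0, -14], -2, 1],
], squeeze=50)

```text
clock: 35.55
tcp_pos: [0.6105, 0.0021, 0.2386]
orientation: [0.002, 0.738, 0.675, 0.001]
wrist_force: [0.9, -0.2, 0.0]
finger_gap: 0.0653
```

```bash
python3 -c "
from h import *
env.read_camera('side');snap('wrist','w27.png')
go(.609,.003,.097,86);print(env.get_state()['ft_torque'])"
```

```text
t 35.65 tcp [0.6091 0.0023 0.2358] ang 84.8 tilt [-0.001  0.    -1.   ] j6 [-0.13  0.38  0.15  1.34  0.   -0.04] F [ 0.5  0.2 -0.3] gap 0.0793
MOVE [ 0.06 -0.   13.88] yaw -1.1625814343066168
[-0.02472193 -0.01363937 -0.08311441]
```

View pics/w27.png

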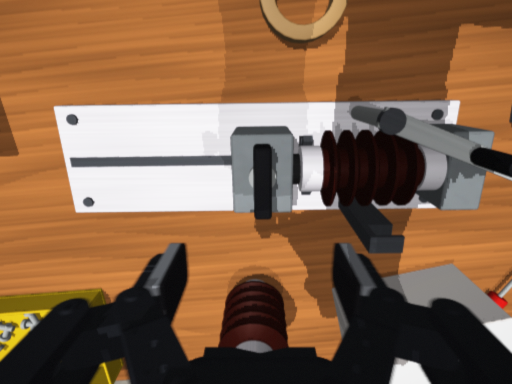

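```bash
python3 -c "
from h import *
for p in [(485,155),(512,165)]: print(ray('w27.png',*p,.16))
go(.601,.19,.27,153)"
```

```text
[0.58957965 0.1659408  0.16      ]
[0.59878877 0.18634545 0.16      ]
t 35.65 tcp [0.6091 0.0023 0.2358] ang 84.8 tilt [-0.001  0.    -1.   ] j6 [-0.13  0.38  0.15  1.34  0.   -0.04] F [ 0.5  0.2 -0.3] gap 0.0793
MOVE [18.62 -2.5  -3.41] yaw -68.16258143430662
```

Emit:
apply_moves([
  [[9, -1, -3.4], -30, 1],
  [[18.6, -2.5, -3.4], -68, 1],
  [[18.6, -2.5, -3.4], -68, 1],
  [[18.6, -2.5, -3.4], -68, 1],
  [[18.6, -2.5, -3.4], -68, 1],
  [[18.6, -2.5, -3.4], -68, 1],
  [[18.6, -2.5, -3.4], -68, 1],
  [[18.6, -2.5, -3.4], -68, 1],
  [[18.6, -2.5, -3.4], -68, 1],
  [[18.6, -2.5, -3.4], -68, 1],
])

```text
clock: 36.9
tcp_pos: [0.601, 0.1899, 0.2704]
orientation: [-0.0, 0.235, 0.972, -0.0]
wrist_force: [1.6, 0.1, 0.3]
finger_gap: 0.0854
```

```bash
python3 -c "
from h import *
env.read_camera('side');snap('wrist','w28.png')
go(.601,.19,.27,153)"
```

```text
t 37.0 tcp [0.6011 0.1899 0.2707] ang 152.8 tilt [-0.  0. -1.] j6 [ 0.18  0.42  0.3   1.45  0.   -0.92] F [0.5 0.1 0.2] gap 0.0855
MOVE [0.01 0.01 0.07] yaw -0.17605265782171386
```

View pics/w28.png

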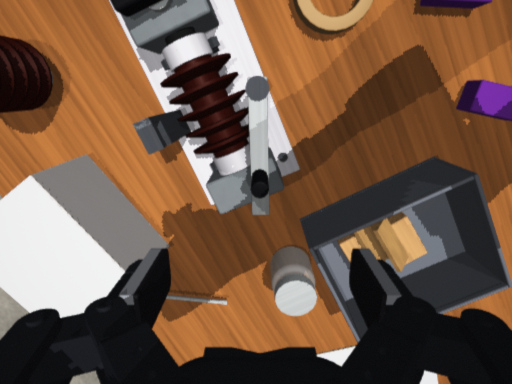

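```bash
python3 - <<'E'
from h import *
f='w28.png'
a=cv2.imread('pics/w28.png');cv2.imwrite('pics/c28.png',cv2.resize(a[60:230,110:310],None,fx=4,fy=4))
print('pin',ray(f,260,189,.16),ray(f,260,175,.117)); print('hinge',ray(f,257,87,.118))
p=ray(f,260,189,.16);h=ray(f,257,87,.118);print(np.linalg.norm((p-h)[:2]),np.degrees(np.arctan2(p[1]-h[1],p[0]-h[0])))
E
```

```text
pin [0.60100636 0.19195631 0.16      ] [0.60063183 0.19133537 0.117     ]
hinge [0.56545972 0.11687154 0.118     ]
0.08307397832191186 64.66617942228683
```

View pics/c28.png

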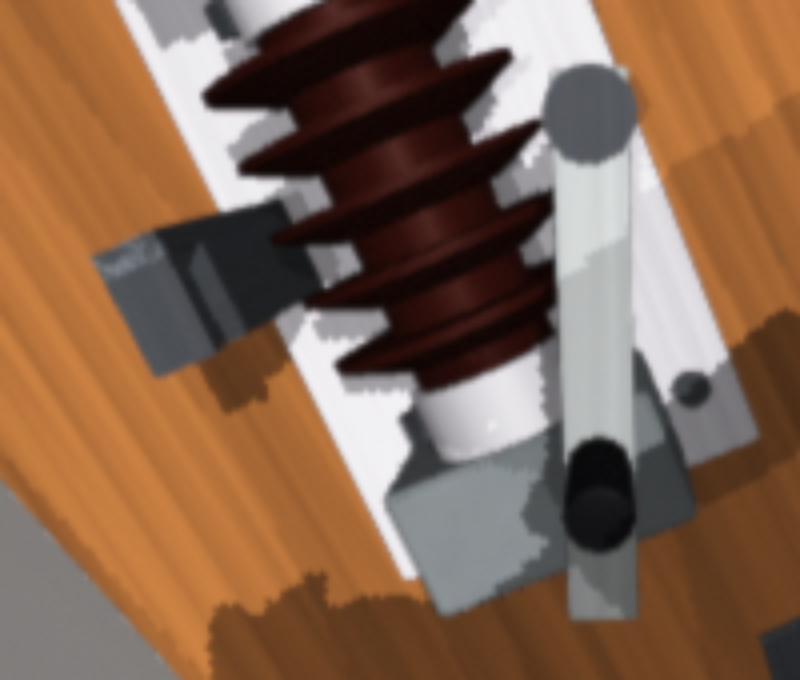

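```bash
python3 - <<'E'
from h import *
go(.601,.1917,.134,154.7)
E
```

```text
t 37.0 tcp [0.6011 0.1899 0.2707] ang 152.8 tilt [-0.  0. -1.] j6 [ 0.18  0.42  0.3   1.45  0.   -0.92] F [0.5 0.1 0.2] gap 0.0855
MOVE [ 0.09  0.16 13.67] yaw -1.8760526578217025
```

Emit:
apply_moves([
  [[0.1, 0.1, 5], -2, 1],
  [[0.1, 0.1, 9], -2, 1],
  [[0.1, 0.1, 12], -2, 1],
  [[0.1, 0.1, 13.6], -2, 1],
  [[0.1, 0.1, 13.6], -2, 1],
  [[0.1, 0.1, 13.6], -2, 0.3],
  [[0.1, 0.1, 13.6], -2, 0],
  [[0.1, 0.1, 13.6], -2, 0],
  [[0.1, 0.1, 13.6], -2, 0],
  [[0.1, 0.1, 13.6], -2, 0],
], squeeze=30)

```text
clock: 38.25
tcp_pos: [0.601, 0.1914, 0.1355]
orientation: [0.001, 0.218, 0.976, 0.0]
wrist_force: [-0.1, -0.2, 3.9]
finger_gap: 0.0146
```

```bash
python3 - <<'E'
from h import *
snap('wrist','w29.png')
go(.601,.1917,.134,154.7)
T=toolT(env.get_state())
h=np.array([.5655,.117]);p=T[:2,3];r=np.linalg.norm(p-h);a0=np.degrees(np.arctan2(*(p-h)[::-1]));print(r,a0)
r=.083
for a in np.linspace(a0,-8.3,13):
    q=h+r*np.array([np.cos(np.radians(a)),np.sin(np.radians(a))])
    d=T[:3,:3].T@np.append(q-p,0)*100; print(round(a0-a,1),d.round(2))
E
```

```text
t 38.3 tcp [0.601  0.1914 0.1355] ang 154.8 tilt [ 0.001  0.    -1.   ] j6 [ 0.18  0.46  0.03  1.14  0.   -0.95] F [-1.1 -1.4  3.4] gap 0.0148
MOVE [0.01 0.03 0.15] yaw 0.14733053079348224
0.0824071441505954 64.48174935353309
0.0 [-0.    0.06  0.  ]
6.1 [-0.88  0.01  0.  ]
12.1 [-1.74 -0.14  0.  ]
18.2 [-2.59 -0.37  0.  ]
24.3 [-3.41 -0.7   0.  ]
30.3 [-4.18 -1.1   0.  ]
36.4 [-4.91 -1.59  0.  ]
42.5 [-5.59 -2.15  0.  ]
48.5 [-6.2  -2.78  0.  ]
54.6 [-6.74 -3.47  0.  ]
60.7 [-7.21 -4.22  0.  ]
66.7 [-7.59 -5.01  0.  ]
72.8 [-7.89 -5.83  0.  ]
```

View pics/w29.png

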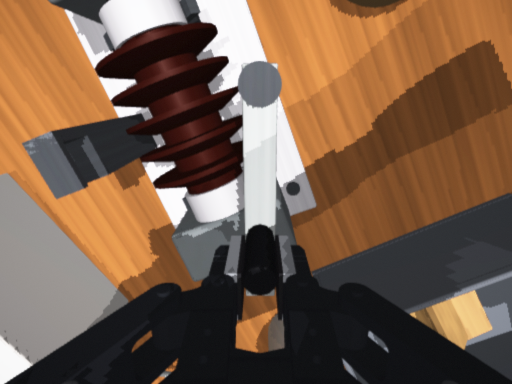

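Emit:
apply_moves([
  [[-0.9, 0, 0], 6, 0],
  [[-1.7, -0.1, 0], 12, 0],
  [[-2.6, -0.4, 0], 18, 0],
  [[-3.4, -0.7, 0], 24, 0],
  [[-4.2, -1.1, 0], 30, 0],
  [[-4.9, -1.6, 0], 36, 0],
  [[-5.6, -2.1, 0], 42, 0],
  [[-6.2, -2.8, 0], 48, 0],
  [[-6.7, -3.5, 0], 55, 0],
  [[-7.2, -4.2, 0], 61, 0],
])

```text
clock: 39.55
tcp_pos: [0.6479, 0.1228, 0.1354]
orientation: [-0.0, 0.684, 0.729, 0.0]
wrist_force: [-2.8, 0.9, 5.3]
finger_gap: 0.0149
```

```bash
python3 - <<'E'
from h import *
snap('wrist','w30.png')
go(.6483,.1108,.1355,85.7)
T=toolT(env.get_state())
h=np.array([.5655,.117]);p=T[:2,3];r=np.linalg.norm(p-h);a0=np.degrees(np.arctan2(*(p-h)[::-1]));print(r,a0)
for a in [0,-2,-4,-6,-8]:
    q=h+.083*np.array([np.cos(np.radians(a)),np.sin(np.radians(a))])
    d=T[:3,:3].T@np.append(q-p,0)*100; print(round(a0-a,1),d.round(2))
E
```

```text
t 39.6 tcp [0.6479 0.1217 0.1354] ang 93.4 tilt [ 0.  0. -1.] j6 [0.06 0.52 0.12 1.17 0.   0.  ] F [-1.9  0.   5.5] gap 0.0147
MOVE [-1.09 -0.03 -0.01] yaw 7.7104983985503
0.08256966757873797 3.271090395739175
3.3 [-0.47  0.03 -0.  ]
5.3 [-0.76  0.01 -0.  ]
7.3 [-1.05 -0.03 -0.  ]
9.3 [-1.34 -0.07 -0.  ]
11.3 [-1.62 -0.12 -0.  ]
```

View pics/w30.png

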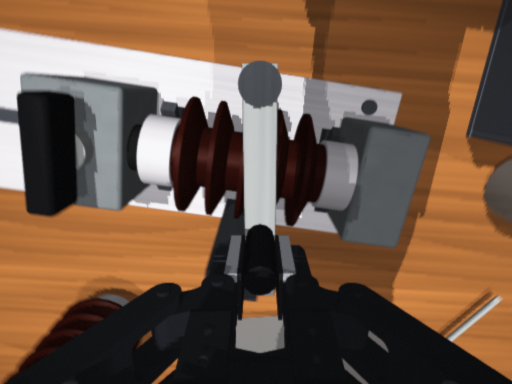

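Emit:
apply_moves([
  [[-0.3, 0, 0], 2, 0],
  [[-0.6, 0, 0], 4, 0],
  [[-0.8, 0, 0], 6, 0],
  [[-1, 0, 0], 8, 0],
  [[-1.2, 0, 0], 8, 0],
  [[-1.4, -0.1, 0], 8, 0],
  [[-1.5, -0.1, 0], 8, 0],
  [[-1.5, -0.1, 0], 8, 0],
  [[-1.5, -0.1, 0], 8, 0],
  [[-1.5, -0.1, 0], 8, 0],
])

```text
clock: 40.85
tcp_pos: [0.6478, 0.1111, 0.1354]
orientation: [-0.002, 0.731, 0.682, 0.002]
wrist_force: [-2.0, 10.3, 4.2]
finger_gap: 0.0151
```

```bash
python3 - <<'E'
from h import *
snap('wrist','w31.png')
go(.6483,.1108,.1355,85.7);p=env.get_state()['tcp_pos'];print(np.degrees(np.arctan2(p[1]-.117,p[0]-.5655)))
E
```

```text
t 40.9 tcp [0.6478 0.1111 0.1354] ang 86.0 tilt [ 0.001  0.006 -1.   ] j6 [0.05 0.51 0.11 1.17 0.01 0.12] F [-2.   9.8  4.6] gap 0.0153
MOVE [-0.02  0.05 -0.01] yaw 0.282561137771026
-4.112037046596701
```

View pics/w31.png

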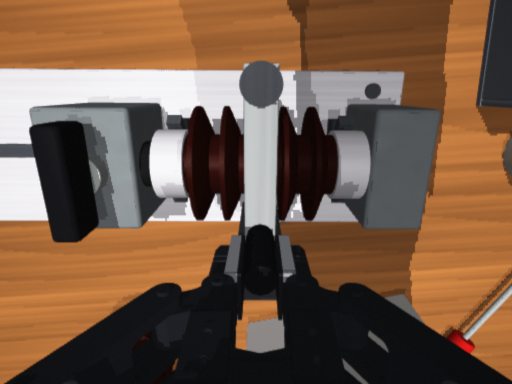

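Emit:
apply_moves([
  [[0.3, 0, 0], 0, 0],
  [[0.3, 0, 0], 0, 0.5],
  [[0.3, 0, 0], 0, 0.5],
  [[0.3, 0, 0], 0, 0.5],
  [[0.3, 0, -2], 0, 0.5],
  [[0.3, 0, -5], 0, 0.5],
  [[0.3, 0, -10], 0, 0.5],
  [[0.3, 0, -14], 0, 0.5],
  [[0.3, 0, -14], 0, 0.5],
  [[0.3, 0, -14], 0, 0.5],
])

```text
clock: 42.15
tcp_pos: [0.6481, 0.1104, 0.2741]
orientation: [-0.0, 0.732, 0.681, -0.0]
wrist_force: [-0.2, -0.1, -0.0]
finger_gap: 0.0424
```

```bash
python3 - <<'E'
from h import *
env.read_camera('side')
snap('wrist','w32.png');snap('scene','sc32.png');snap('side','s32.png')
go(.5,.0,.3,85.7)
a=cv2.imread('pics/sc32.png');cv2.imwrite('pics/c32.png',cv2.resize(a[150:384,150:450],None,fx=2.5,fy=2.5))
a=cv2.imread('pics/s32.png');cv2.imwrite('pics/c33.png',cv2.resize(a[110:280,150:370],None,fx=3.5,fy=3.5))
E
```

```text
t 42.35 tcp [0.6475 0.1105 0.2731] ang 85.8 tilt [-0.003 -0.    -1.   ] j6 [0.05 0.48 0.4  1.49 0.   0.12] F [-0.8 -0.2 -0.8] gap 0.0428
MOVE [-12.09 -13.92  -2.65] yaw 0.14424817951989155
```

View pics/w32.png

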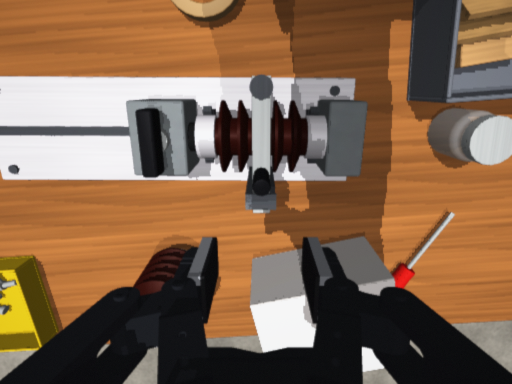

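View pics/c32.png

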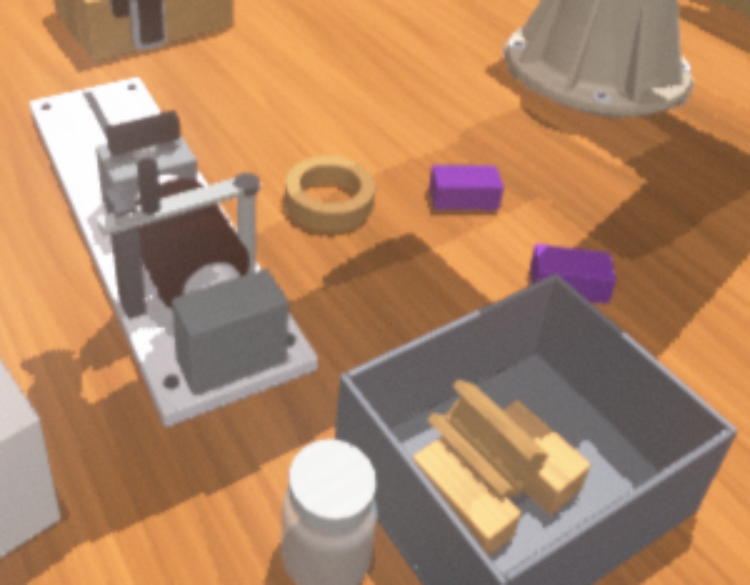

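View pics/c33.png

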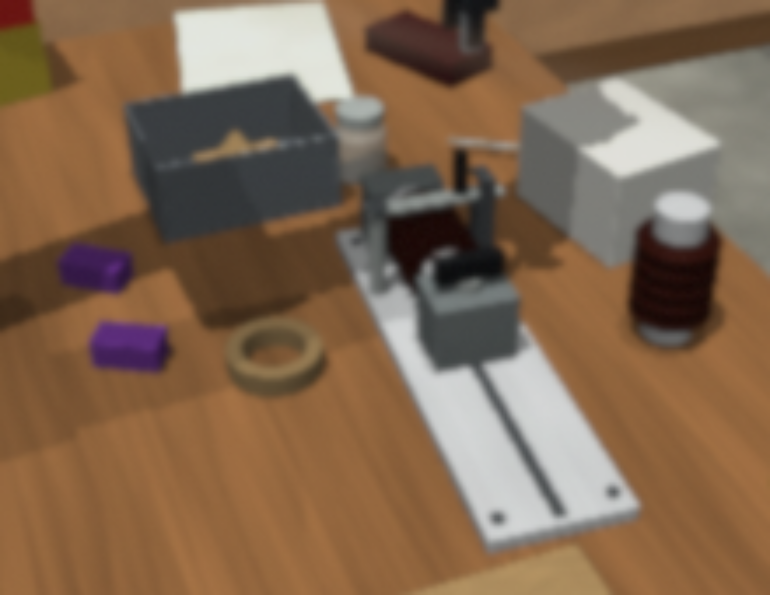

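```bash
python3 - <<'E'
from h import *
f='w32.png'
an=lambda a,b:np.degrees(np.arctan2(b[1]-a[1],b[0]-a[0]))
print('bar',an(ray(f,261,88,.118),ray(f,262,188,.16)))
print('bed x',an(ray(f,349.5,78,.016),ray(f,351.5,180,.016)),'bed y',an(ray(f,0,77,.016),ray(f,349,79,.016))-90)
print('knob',an(ray(f,138,110,.121),ray(f,140.5,176,.121)),an(ray(f,158,110,.121),ray(f,161,176,.121)))
E
```

```text
bar -3.595433443427968
bed x 2.067898846855286 bed y -4.482954673871447
knob -8.788809770676208 -7.219394841647851
```

```bash
python3 -c "
from h import *
print(env.hand_in()); s=env.get_state(); print(s['clock'],s['wrist_force'])"
```

```text
the job is handed in; nothing more can be done
None
the job is handed in; nothing more can be done
```

The job is done and handed in at about 42 s; no verdict was reported.

**What I did**
- I put the three offcuts present (wood blocks e and a, cardboard channel d) into the bin. I did not touch the purple look-alikes, and the tape roll and jar look undisturbed in the last pictures.
- I turned the knob about 70° counter-clockwise and pushed the carriage with the fingertips until the force rose to 33 N at a dead stop.
- I turned the knob back clockwise to its stop, at about 1.5 N m.
- I swung the bar by its pin into the catch until it stopped at about 10 N, then released it and moved clear.

**Last checks**
- **Offcuts:** all three lie in the bin in the final scene picture.
- **Insulator:** it looks held snug between the carriage nose and the headstock. I did not measure its position or the carriage's 0.181 m directly.
- **Bar:** it measured -3.6° in the camera frame against about -4.5° for the fixture, so it is closed to within about 1°. The limit is 4°.
- **Knob:** the picture put it at -7 to -9° against the fixture's -4.5°, which would be past the stop. I put this down to pixel error, and the stop torque says it is tight.
- **One disagreement:** the bed's short edge in that same picture read +2°, which doesn't fit the other measurements. I put that down to a poor edge pick and used the long edge.

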